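# Load the bread warmer from the serving tray

### The arm

A 6-joint arm with a two-finger parallel gripper is mounted at the origin on the work surface. World frame = base frame: x ahead of the robot, y to its left, z up, the work surface at z = 0. Lengths are in mm, angles in degrees, forces in N, time in s.
With the tool pointing down it reaches from about 250 to 775 mm from the base axis. Payload 4 kg.
Tool frame: the origin (TCP) lies at the centre of the arm's flange, where the gripper is bolted on; the fingertips stand 173 mm ahead of it and the grasp point (between the pads) lies 155 mm ahead of it (env.tcp_to_grasp is the distance from the TCP to the grasp point, in mm); z points along the fingers, y is the direction in which the jaws open and shut (so a half turn about z gives the same grasp; the last joint's range is limited). The gripper opens to 85 mm and grips with 20 to 120 N. Pads are 22 mm wide; open, the fingers measure 114 mm over their backs; the gripper's body (76 mm by 85 mm) begins 54 mm behind the grasp point. The pads swing forward as they close: fully open they stand 13 mm farther back than shut.
Start: joints at [-69.677, 4.996, 78.535, -0, 96.463, -5.907], TCP at [243.081, -493.368, 404.741] pointing down, gripper open.
Joint ranges: [-177.83, 177.83], [-43.37, 116.18], [15.69, 146.23], [-61.86, 241.86], [9.47, 152.12], [-147.06, 147.06]. Speed limits (degrees/s): [159.86, 159.86, 180, 180, 180, 180].

### API

Orientations are given as [roll, pitch, yaw] about the fixed x, y, z axes, in that order (R = Rz(yaw) Ry(pitch) Rx(roll)).
In Python, from plant import telemetry, eyes, finish_job, env gives the robot as it stands.
- The arm moves only by the tool move_arm, never from a script. Its argument "moves" is a list of rows, each an object of numbers: "x", "y", "z": the shift along the tool's x, y, z in m; "wx", "wy", "wz": the turn, a rotation vector about the tool's x, y, z in degrees; "grip": the closure, from -1 (fully open) to 1 (shut). In form: [{"x": .., "y": .., "z": .., "wx": .., "wy": .., "wz": .., "grip": ..}, ...]. A call has 1 to 10 rows; each row shifts and turns the commanded pose from where the row before left it, along the tool's axes as they then stand; what a row does not reach is not made up. A row lasts 1/8 s, in which the tool goes at most 62.5 mm and 10.7 degrees, less where a joint would pass 70% of its speed; a pose out of reach is approached as far as the arm can. A call is refused whole if a number of a shift passes 0.0625 or a number of a turn 10.7, either way. A call with a gripper value outside its range is refused whole. The fingers move at their own pace and stop on an object; "newtons" is the grip in N (left out, the last holds). Time passes only in rows, so rows that do not move let the fingers close. It gives the time, the measured TCP pose, the force and the opening at its end, in the units of the state.
- telemetry.read_state(): the state, without advancing time (a new reading comes with each control period).
- eyes.capture(name): name is "side" or "top" or "wrist"; returns a dict with "frame" (384x512x3 uint8, blue, green, red), "fx", "fy", "cx", "cy" (pixels), "extrinsics" (4x4, takes a point from camera to world coordinates). Camera axes: x right, y up, looking along -z (the intrinsics and any distortion apply to the point x, -y, -z); pixel columns grow to the right and rows downward; lengths in mm; the calibration is good to about 2 mm. A picture is of the moment at which its call begins. There is no depth.
- finish_job(): hands the job in, once; it reports no verdict.
The state is a dict: "clock": time; "joint_positions": joint angles; "qd": joint speeds; "joint_efforts": joint torques, N m; "position": TCP position; "eef_rot": TCP orientation; "force": force on the tool from outside, world axes, zero at the start; "wrist_torque": the same for the moment, N m; "gripper_width": finger opening in mm.
Only numpy, scipy, OpenCV 4.12 (cv2) and the standard library are available. Lean on these libraries where they do the work, as an engineer would, in place of code of your own. Each camera call takes 0.05 s, during which the arm holds its last target.

### The job

Open the bread warmer's drawer wide, lift the wooden tray of rolls by its handle and tip it low over the drawer so that all three rolls slide gently in, without touching the bread with the gripper. Then stand the empty tray in the middle of the black rubber mat, and finally push the drawer fully shut with the rolls inside. Leave the crockery and the other things on the bar where they are.

Things in the scene. Friction and masses are not known exactly. Their poses are not given: they have to be found in the camera images.
- warmer_drawer0 (a joint): how far the warmer's drawer is pulled out (m): 0 fully shut, 0.21 its stop; about 1 N of friction, stays where it is left, may start slightly ajar. The warmer is a low steel box fixed to the bar, 300 mm deep, 300 mm wide, 125 mm high; the drawer, as wide as the box, opens towards the robot (along -x of its handle's point).
- warmer_drawer0_handle (a point): middle of the drawer's handle: a level round bar 11 mm thick, 120 mm long, 55 mm in front of the drawer's front, 87 mm above the bar top. Moves with the drawer. -x points out of the warmer, y along the bar, z up. The drawer's inside lies at x = 76 to 331 mm, y = -129 to 129 mm, floor z = -65 mm, rims z = 16 mm, front panel's top z = 26 mm; beyond x = 70 mm + the joint value it is under the warmer's top.
- tray_handle (a point): centre of the tray's handle, 115 mm above the middle of its underside: a flat-sided wooden bar along the tray's y, 14 mm thick (x), 18 mm high, 154 mm long between two uprights. z is up when it stands.
- tray: the wooden tray, 160 mm (x) by 170 mm (y), 0.3 to 0.5 kg, 6 mm floor, walls 32 mm high on its two y sides and at +x; the -x side is open, without a lip: there the rolls slide out. Origin: centre of the underside; axes as for tray_handle.
- roll_a: one of three alike domed bread rolls, 62 mm across and 38 mm high, about 50 g, standing on the tray at the start; the origin is its centre. Rolls on the bare tray begin to slide at about 25 to 36 degrees of tilt.
- roll_b: one of three alike domed bread rolls, 62 mm across and 38 mm high, about 50 g, standing on the tray at the start; the origin is its centre. Rolls on the bare tray begin to slide at about 25 to 36 degrees of tilt.
- roll_c: one of three alike domed bread rolls, 62 mm across and 38 mm high, about 50 g, standing on the tray at the start; the origin is its centre. Rolls on the bare tray begin to slide at about 25 to 36 degrees of tilt.
- mat: black rubber mat fixed on the bar, 260 x 260 mm, 6 mm thick; the origin is the centre of its underside.
- cup: white cup without handle, 72 mm across, 62 mm high, origin under its centre; to be left alone.
- sugar_jar: glass jar with a steel cap, 76 mm across, 105 mm high, origin under its centre; to be left alone.
- bowl: blue bowl, 124 mm across, 50 mm high, origin under its centre; to be left alone.
- mug: white mug, 80 mm across, 95 mm high, origin under its centre; to be left alone.
- shaker: steel shaker, 48 mm across, 75 mm high, origin under its centre; to be left alone.
- tumbler: clear glass tumbler, 64 mm across, 80 mm high, origin under its centre; to be left alone.
- oil_bottle: green glass bottle, 56 mm across, 140 mm high, origin under its centre; to be left alone.
There are look-alikes about, which are no part of the job. What is shaped like the roll_c but purple is not meant. Of the things that look like the tray, the larger one is meant.

How it is judged (in metres and radians):
On the way, in this order (a step that is already met when the one before it is completed fails the run):
1. the drawer is open by more than 120 mm (value of joint warmer_drawer0 above 0.12 m), for 0.1 s.
2. the tray is tilted above the open drawer (angle between tray_handle's own z axis and vertical above 0.35 rad and x of tray in the frame of warmer_drawer0_handle between -0.1 and 0.4 m and y of tray in the frame of warmer_drawer0_handle between -0.25 and 0.25 m and height (world z) of tray above 0.09 m and value of joint warmer_drawer0 above 0.12 m).
3. all three rolls lie in the open drawer (x of roll_a in the frame of warmer_drawer0_handle between 0.075 and 0.335 m and y of roll_a in the frame of warmer_drawer0_handle between -0.13 and 0.13 m and z of roll_a in the frame of warmer_drawer0_handle between -0.065 and 0.015 m and x of roll_b in the frame of warmer_drawer0_handle between 0.075 and 0.335 m and y of roll_b in the frame of warmer_drawer0_handle between -0.13 and 0.13 m and z of roll_b in the frame of warmer_drawer0_handle between -0.065 and 0.015 m and x of roll_c in the frame of warmer_drawer0_handle between 0.075 and 0.335 m and y of roll_c in the frame of warmer_drawer0_handle between -0.13 and 0.13 m and z of roll_c in the frame of warmer_drawer0_handle between -0.065 and 0.015 m and value of joint warmer_drawer0 above 0.1 m), for 0.2 s.
4. the tray stands released on the mat, upright, its middle within 50 mm of the mat's (horizontal distance between tray_handle and mat below 0.05 m and angle between tray_handle's own z axis and vertical below 0.08 rad and height (world z) of tray_handle between 0.112 and 0.129 m and contact force between the fingers and tray below 0.1 N), for 0.2 s.
5. the drawer is pushed shut (value of joint warmer_drawer0 below 0.01 m), for 0.2 s.
At the end, for the whole second after the job is handed in: All three rolls lie in the drawer below its rim, the drawer is shut to within 10 mm, and the tray stands upright (within 0.08 rad) and released on the mat, its middle within 50 mm of the mat's middle, at rest (all of step 4 and x of roll_a in the frame of warmer_drawer0_handle between 0.075 and 0.335 m and y of roll_a in the frame of warmer_drawer0_handle between -0.13 and 0.13 m and z of roll_a in the frame of warmer_drawer0_handle between -0.065 and 0.015 m and x of roll_b in the frame of warmer_drawer0_handle between 0.075 and 0.335 m and y of roll_b in the frame of warmer_drawer0_handle between -0.13 and 0.13 m and z of roll_b in the frame of warmer_drawer0_handle between -0.065 and 0.015 m and x of roll_c in the frame of warmer_drawer0_handle between 0.075 and 0.335 m and y of roll_c in the frame of warmer_drawer0_handle between -0.13 and 0.13 m and z of roll_c in the frame of warmer_drawer0_handle between -0.065 and 0.015 m and value of joint warmer_drawer0 below 0.01 m and linear speed of tray below 0.03 m/s); the robot touches nothing.
It fails at once if a roll is touched by the gripper (over 1 N) (contact force between the fingers and roll_a above 1 N or contact force between the fingers and roll_b above 1 N or contact force between the fingers and roll_c above 1 N).
It fails at once if a roll is thrown or dropped from high (faster than 2.2 m/s) (linear speed of any of roll_a, roll_b, roll_c above 2.2 m/s).
It fails at once if one of the other things on the bar is disturbed (moved over 40 mm) (distance of any of cup, sugar_jar, bowl, mug, shaker, tumbler, oil_bottle from where it was at the start of the episode above 0.04 m).
It also fails if it takes over 72 s, if anything falls off the work surface, if the arm or the gripper's body presses on something with over 40 N, if the wrist force passes 120 N, or if a joint passes its speed limit or range.

## Working session

There is one attempt and no reset: what is moved stays moved. The work goes in short steps, Python scripts to look and compute and a tool call to move; the robot and the scene stay as the last step left them, time stands still between calls to the robot, and variables do not carry over. Pictures are saved under pics/ and viewed, and the job is handed in when it is done.

Besides the shell and the picture viewer there is one more tool, called after "Request:" as name([rows], argument=value, ...), one row to a line, values as JSON. move_arm: Moves the arm, as the interface text tells. Its arguments: {"type":"object","properties":{"moves":{"type":"array","items":{"type":"object","properties":{"x":{"type":"number"},"y":{"type":"number"},"z":{"type":"number"},"wx":{"type":"number"},"wy":{"type":"number"},"wz":{"type":"number"},"grip":{"type":"number"}}}},"newtons":{"type":"number"}},"required":["moves"]}

```bash
mkdir -p pics; cat > h.py <<'E'
import numpy as np, cv2, json
from plant import telemetry, eyes, finish_job, env
def cap(n,fn=None):
    c=eyes.capture(n)
    if fn: cv2.imwrite('pics/'+fn,c['frame'])
    return c
def ray(c,u,v):
    E=np.array(c['extrinsics'],float)
    d=E[:3,:3]@np.array([(u-c['cx'])/c['fx'],-(v-c['cy'])/c['fy'],-1.0])
    return E[:3,3],d
def onz(c,u,v,z):
    o,d=ray(c,u,v); return o+d*(z-o[2])/d[2]
def proj(c,p):
    E=np.array(c['extrinsics'],float); q=E[:3,:3].T@(np.array(p,float)-E[:3,3])
    return c['cx']+c['fx']*q[0]/-q[2], c['cy']+c['fy']*q[1]/q[2]
E
python3 - <<'E'
from h import *
print(telemetry.read_state())
for n in('side','top','wrist'):
    c=cap(n,n+'0.png'); print(n,[k for k in c],c['fx'],c['fy'],c['cx'],c['cy'],np.round(c['extrinsics'],3).tolist())
    print({k:v for k,v in c.items() if k not in('frame','extrinsics')})
E
```

```text
{'clock': 0.0, 'joint_positions': array([-6.96765985e+01,  5.04082915e+00,  7.86237389e+01, -4.48207839e-05,
        9.64621748e+01, -5.90685086e+00]), 'qd': array([-0.03437892, -0.00158519,  0.04817652, -0.00790441,  0.10391973,
        0.02458658]), 'joint_efforts': array([ 1.19506294e-04, -3.51859295e+01, -3.13270497e+01, -1.79205308e-04,
        1.07413801e-02,  2.78192402e-05]), 'position': array([ 243.05156146, -493.26752221,  403.53118482]), 'eef_rot': array([-1.79873926e+02, -1.29989657e-02,  2.62302330e+01]), 'force': array([ 0.0893055 ,  0.21238177, -0.30033139]), 'wrist_torque': array([-0.01939556, -0.04410846, -0.00947735]), 'gripper_width': 85.45062608071765}
side ['frame', 'fx', 'fy', 'cx', 'cy', 'extrinsics'] 428.9693783458739 428.9693783458739 254.7905048886382 184.5815765807909 [[-0.759, 0.428, -0.491, -191.82], [-0.651, -0.509, 0.563, 820.814], [-0.009, 0.747, 0.665, 1074.96], [0.0, 0.0, 0.0, 1.0]]
{'fx': 428.9693783458739, 'fy': 428.9693783458739, 'cx': 254.7905048886382, 'cy': 184.5815765807909}
top ['frame', 'fx', 'fy', 'cx', 'cy', 'extrinsics'] 469.10829787423364 469.10829787423364 254.54672286899165 192.4936403197035 [[0.044, 0.978, -0.203, 178.737], [-0.999, 0.043, -0.011, -15.975], [-0.002, 0.204, 0.979, 1801.051], [0.0, 0.0, 0.0, 1.0]]
{'fx': 469.10829787423364, 'fy': 469.10829787423364, 'cx': 254.54672286899165, 'cy': 192.4936403197035}
wrist ['frame', 'fx', 'fy', 'cx', 'cy', 'extrinsics'] 304.03088898167744 304.03088898167744 253.64018191194478 189.54001672044248 [[0.442, 0.85, 0.288, 318.776], [-0.897, 0.419, 0.141, -456.044], [-0.001, -0.32, 0.947, 371.658], [0.0, 0.0, 0.0, 1.0]]
{'fx': 304.03088898167744, 'fy': 304.03088898167744, 'cx': 253.64018191194478, 'cy': 189.54001672044248}
```

View pics/side0.png

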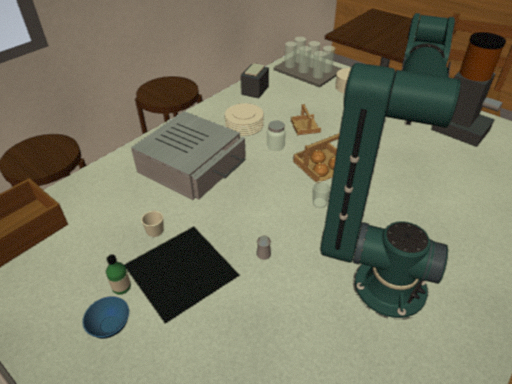

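View pics/top0.png

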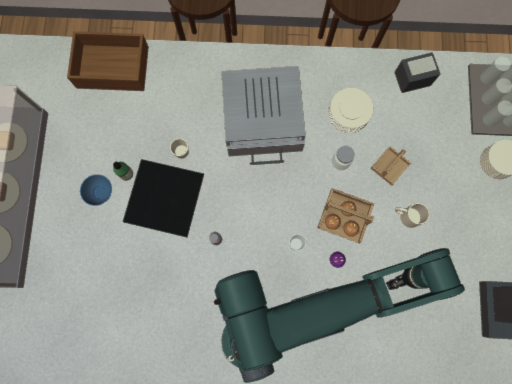

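View pics/wrist0.png

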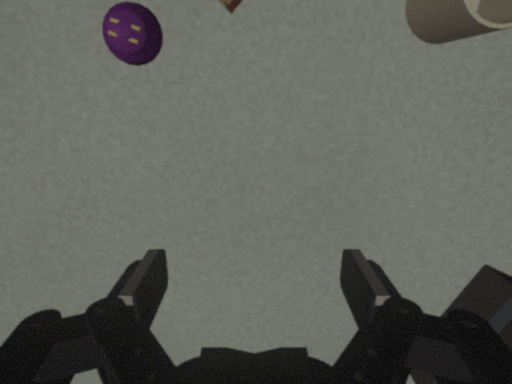

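The top view shows the warmer at (263,110) with its handle at (267,160). The mat is at (164,198). There are two trays: the larger one with three rolls at (347,216), and a small empty one at (391,166). The larger one is meant. The purple roll at (337,260) is a look-alike. I'll confirm with enlarged crops.

```bash
python3 - <<'E'
import cv2
f=cv2.imread('pics/top0.png'); g=f[130:280,300:440]; cv2.imwrite('pics/crop1.png',cv2.resize(g,None,fx=4,fy=4,interpolation=cv2.INTER_CUBIC))
g=f[60:175,210:320]; cv2.imwrite('pics/crop2.png',cv2.resize(g,None,fx=5,fy=5,interpolation=cv2.INTER_CUBIC))
f=cv2.imread('pics/side0.png');g=f[90:220,120:350]; cv2.imwrite('pics/crop3.png',cv2.resize(g,None,fx=3.4,fy=3.4,interpolation=cv2.INTER_CUBIC))
E
```

```text
(no output)
```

View pics/crop1.png

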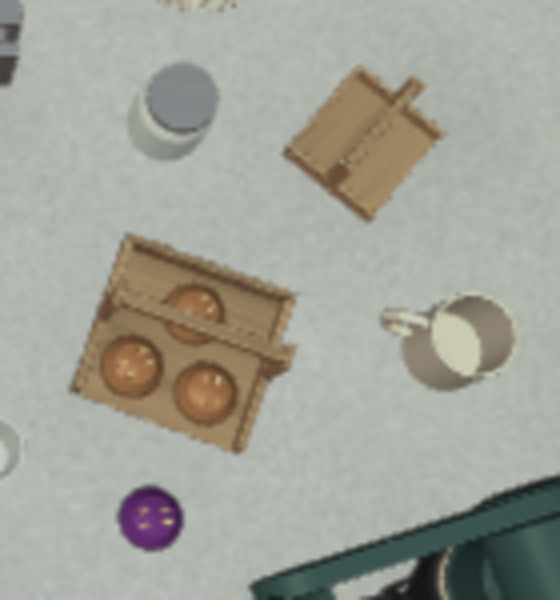

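View pics/crop2.png

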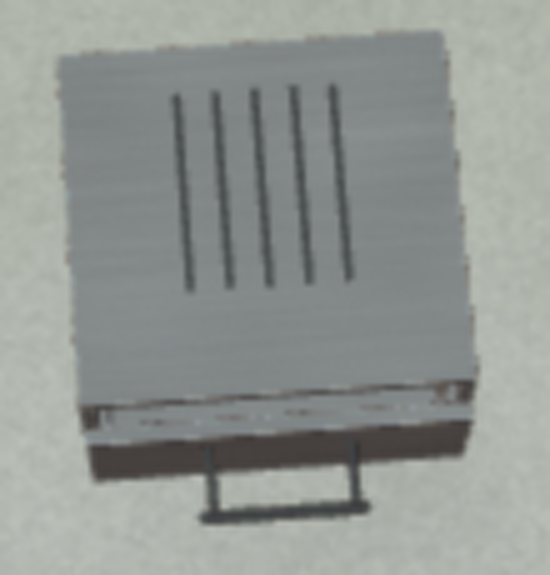

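View pics/crop3.png

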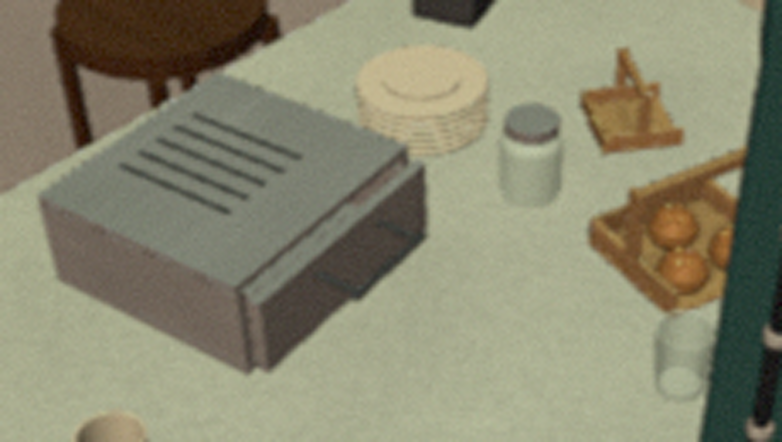

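```bash
python3 - <<'E'
from h import *
c=cap('top','top1.png')
def P(n,u,v,z): 
    p=onz(c,u,v,z); print(n,np.round(p,1)); return p
# offset: pixel centres of resized crops approx
a=P('h1',250.6,163.0,87);b=P('h2',283.6,161.0,87);print('mid',(a+b)/2,np.linalg.norm(a-b),np.degrees(np.arctan2((a-b)[1],(a-b)[0])))
a=P('t1',328.2,204.0,120);b=P('t2',373.5,219.0,120);print('mid',(a+b)/2,np.linalg.norm(a-b),np.degrees(np.arctan2((a-b)[1],(a-b)[0])))
# wall corners z=32
Q=[]
for n,u,v,z in [('TL',332,189,38),('TR',373.5,204,38),('BR',360,242.5,38),('BL',318.3,227,38)]: Q.append(P(n,u,v,z))
print('traymid',np.mean(Q,0),[np.linalg.norm(Q[i]-Q[i-1]) for i in range(4)])
for n,u,v in [('ra',348,208),('rb',332.5,221.5),('rc',351,228)]: P(n,u,v,30)
# mat
f=c['frame'];m=(f.max(2)<40).astype(np.uint8);m[:, :115]=0;m[:,215:]=0
n,l,s,ce=cv2.connectedComponentsWithStats(m);i=1+s[1:,4].argmax()
cn=max(cv2.findContours((l==i).astype(np.uint8),0,1)[0],key=cv2.contourArea);r=cv2.minAreaRect(cn);print(r)
bx=cv2.boxPoints(r);K=[onz(c,u,v,6) for u,v in bx];print(np.round(K,1),np.mean(K,0),[np.linalg.norm(K[i]-K[i-1]) for i in range(4)])
# warmer top z=125 corners
for n,u,v in [('TL',222.3,71.2),('TR',298.5,66.5),('BR',304.8,134.5),('BL',226.5,141)]: P('w'+n,u,v,125)
for n,u,v in [('fL',227.5,148.5),('fR',304.5,143.5)]: P(n,u,v,113)
for n,u,v,z in [('shaker',215,238,75),('tumbler',296.5,242,80),('jar',345,155,105),('mug',417,215,95),('cup',180,147,62),('oil',119,166,140),('bowl',96,190,50),('purple',337.5,259.5,30),('small tray',391,166,30),('plates',351,108,40)]: P(n,u,v,z)
E
```

```text
h1 [647.7  23.6  87. ]
h2 [ 660.9 -100.8   87. ]
mid [654.29013844 -38.57769575  87.        ] 125.10920038080833 96.08077187111458
t1 [ 496.6 -266.4  120. ]
t2 [ 448.6 -430.7  120. ]
mid [ 472.6281773  -348.55154457  120.        ] 171.1028197198749 73.71412886430444
TL [ 571.4 -292.5   38. ]
TR [ 519.7 -451.3   38. ]
BR [ 370.4 -399.6   38. ]
BL [ 422.1 -242.4   38. ]
traymid [ 470.89580592 -346.46237173   38.        ] [np.float64(157.4575914192454), np.float64(167.0086461872727), np.float64(157.94532342398978), np.float64(165.56137049108764)]
ra [ 501.4 -355.7   30. ]
rb [ 446.6 -297.    30. ]
rc [ 424.8 -367.4   30. ]
((162.8823699951172, 197.47059631347656), (65.484619140625, 64.51447296142578), 14.03624439239502)
[[417.6 506.2   6. ]
 [670.1 469.4   6. ]
 [616.3 212.9   6. ]
 [367.  256.4   6. ]] [517.73871397 361.2239089    6.        ] [np.float64(254.80076814963613), np.float64(255.2148982918226), np.float64(262.01808151429435), np.float64(253.0297331269721)]
wTL [998.6 148.6 125. ]
wTR [1030.8 -144.5  125. ]
wBR [ 756.4 -175.   125. ]
wBL [718.3 116.6 125. ]
fL [693.  112.1 113. ]
fR [ 725.1 -175.8  113. ]
shaker [359.6 141.8  75. ]
tumbler [ 357.5 -158.1   80. ]
jar [ 689.2 -329.4  105. ]
mug [ 474.5 -596.6   95. ]
cup [706.6 299.8  62. ]
oil [600.9 503.4 140. ]
bowl [525.5 609.6  50. ]
purple [ 303.9 -317.2   30. ]
small tray [ 675.  -522.6   30. ]
plates [ 904.3 -364.3   40. ]
```

```bash
cat >> h.py <<'E'
from scipy.spatial.transform import Rotation as Ro
def cur():
    s=telemetry.read_state(); return np.array(s['position']),Ro.from_euler('xyz',s['eef_rot'],degrees=True)
def Rt(psi,tilt=0): # tool down, yaw psi; tilt>0: fingers lean toward +tool y
    return Ro.from_euler('z',psi,degrees=True)*Ro.from_euler('x',180,degrees=True)*Ro.from_rotvec([-tilt,0,0],degrees=True)
def tcp(g,R,off=155): return np.array(g,float)-R.apply([0,0,off])
def rows(p0,R0,p1,R1,n):
    """n rows straight from pose0 to pose1; prints per-row values (mm->m)"""
    out=[]
    rv=(R0.inv()*R1).as_rotvec(degrees=True)
    p,R=p0,R0
    for k in range(1,n+1):
        q=p0+(p1-p0)*k/n; S=R0*Ro.from_rotvec(rv*k/n,degrees=True)
        out.append(np.r_[R.inv().apply(q-p)/1000,rv/n]); p,R=q,S
    for o in out: print(np.round(o[:3],4),np.round(o[3:],2))
    return p1,R1
E
python3 - <<'E'
from h import *
p,R=cur(); print(p,R.as_euler('xyz',degrees=True))
R1=Rt(96.1); rows(p,R,np.array([640,-40,390.]),R1,12)
E
```

```text
[ 243.06916728 -493.30786133  403.9739288 ] [-1.79918767e+02 -8.14439324e-03  2.62333567e+01]
[ 0.0464 -0.0193  0.0012] [-0.01 -0.   -5.82]
[ 0.0481 -0.0145  0.0012] [-0.01 -0.   -5.82]
[ 0.0493 -0.0095  0.0012] [-0.01 -0.   -5.82]
[ 0.05   -0.0045  0.0012] [-0.01 -0.   -5.82]
[0.0502 0.0006 0.0012] [-0.01 -0.   -5.82]
[0.0499 0.0057 0.0012] [-0.01 -0.   -5.82]
[0.049  0.0108 0.0012] [-0.01 -0.   -5.82]
[0.0477 0.0157 0.0012] [-0.01 -0.   -5.82]
[0.0459 0.0204 0.0012] [-0.01 -0.   -5.82]
[0.0436 0.025  0.0012] [-0.01 -0.   -5.82]
[0.0408 0.0293 0.0012] [-0.01 -0.   -5.82]
[0.0376 0.0333 0.0012] [-0.01 -0.   -5.82]
```

Request:
move_arm([
  {"x":0.0464,"y":-0.0193,"z":0.001,"wz":-5.82,"grip":0.05},
  {"x":0.0481,"y":-0.0145,"z":0.001,"wz":-5.82,"grip":0.05},
  {"x":0.0493,"y":-0.0095,"z":0.001,"wz":-5.82,"grip":0.05},
  {"x":0.05,"y":-0.0045,"z":0.001,"wz":-5.82,"grip":0.05},
  {"x":0.0502,"y":0.0006,"z":0.001,"wz":-5.82,"grip":0.05},
  {"x":0.0499,"y":0.0057,"z":0.001,"wz":-5.82,"grip":0.05},
  {"x":0.049,"y":0.0108,"z":0.001,"wz":-5.82,"grip":0.05},
  {"x":0.0477,"y":0.0157,"z":0.001,"wz":-5.82,"grip":0.05},
  {"x":0.0459,"y":0.0204,"z":0.001,"wz":-5.82,"grip":0.05},
  {"x":0.0436,"y":0.025,"z":0.001,"wz":-5.82,"grip":0.05},
], newtons=20)

```text
invalid input at $.moves[0]: expected keys x, y, z, wx, wy, wz, grip
```

Request:
move_arm([
  {"x":0.0408,"y":0.0293,"z":0.001,"wz":-5.82,"grip":0.05},
  {"x":0.0376,"y":0.0333,"z":0.001,"wz":-5.82,"grip":0.05},
  {"grip":0.05},
  {"grip":0.05},
])

```text
invalid input at $.moves[0]: expected keys x, y, z, wx, wy, wz, grip
```

```bash
python3 - <<'E'
from h import *
c=cap('wrist','wrist1.png'); cap('side','side1.png'); s=telemetry.read_state(); print(s['clock'],s['position'],s['eef_rot'],s['joint_positions'],s['gripper_width'])
print(proj(c,(654,-38.6,87)))
np.save('w1.npy',np.array(c['extrinsics']))
E
```

```text
0.3 [ 243.05845807 -493.32300055  404.31874782] [-1.79959758e+02 -6.23641855e-03  2.62298018e+01] [-6.96785221e+01  5.00980816e+00  7.85682791e+01  2.07409097e-03
  9.64625827e+01 -5.90809332e+00] 85.57373479825384
(np.float64(-347.445319729978), np.float64(-1272.663749089259))
```

View pics/wrist1.png

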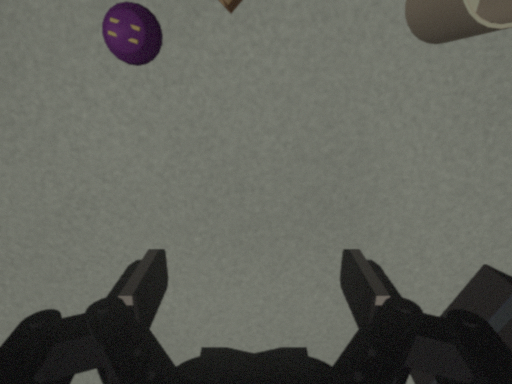

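All keys are required, and nothing moved. I'll resend with full rows.

Request:
move_arm([
  {"x":0.0464,"y":-0.0193,"z":0.001,"wx":0,"wy":0,"wz":-5.82,"grip":0.05},
  {"x":0.0481,"y":-0.0145,"z":0.001,"wx":0,"wy":0,"wz":-5.82,"grip":0.05},
  {"x":0.0493,"y":-0.0095,"z":0.001,"wx":0,"wy":0,"wz":-5.82,"grip":0.05},
  {"x":0.05,"y":-0.0045,"z":0.001,"wx":0,"wy":0,"wz":-5.82,"grip":0.05},
  {"x":0.0502,"y":0.0006,"z":0.001,"wx":0,"wy":0,"wz":-5.82,"grip":0.05},
  {"x":0.0499,"y":0.0057,"z":0.001,"wx":0,"wy":0,"wz":-5.82,"grip":0.05},
  {"x":0.049,"y":0.0108,"z":0.001,"wx":0,"wy":0,"wz":-5.82,"grip":0.05},
  {"x":0.0477,"y":0.0157,"z":0.001,"wx":0,"wy":0,"wz":-5.82,"grip":0.05},
  {"x":0.0459,"y":0.0204,"z":0.001,"wx":0,"wy":0,"wz":-5.82,"grip":0.05},
  {"x":0.0436,"y":0.025,"z":0.001,"wx":0,"wy":0,"wz":-5.82,"grip":0.05},
], newtons=20)

```text
clock: 1.55
position: [574.8, -114.1, 394.7]
eef_rot: [180.0, 0.0, 84.6]
force: [0.1, -0.3, 0.4]
gripper_width: 40.7
```

Request:
move_arm([
  {"x":0.0408,"y":0.0293,"z":0.001,"wx":0,"wy":0,"wz":-5.82,"grip":0.05},
  {"x":0.0376,"y":0.0333,"z":0.001,"wx":0,"wy":0,"wz":-5.82,"grip":0.05},
  {"x":0,"y":0,"z":0,"wx":0,"wy":0,"wz":0,"grip":0.05},
  {"x":0,"y":0,"z":0,"wx":0,"wy":0,"wz":0,"grip":0.05},
])

```text
clock: 2.05
position: [640.1, -40.1, 392.3]
eef_rot: [-179.9, 0.0, 96.1]
force: [0.3, 0.3, -0.4]
gripper_width: 40.3
```

```bash
python3 - <<'E'
from h import *
c=cap('wrist','wrist2.png'); cap('side','side2.png'); s=telemetry.read_state(); print(s['clock'],s['position'],s['eef_rot'],s['joint_positions'],s['gripper_width'])
print(proj(c,(654,-38.6,87)))
E
```

```text
2.15 [639.66136522 -40.95264755 392.95333617] [-1.79998193e+02  2.91396865e-02  9.59762314e+01] [-8.72243857e+00  1.68344513e+01  6.60490075e+01 -2.88665579e-02
  9.71108944e+01 -1.47022443e+01] 40.076630187542264
(np.float64(266.955336028551), np.float64(179.54921638544414))
```

View pics/wrist2.png

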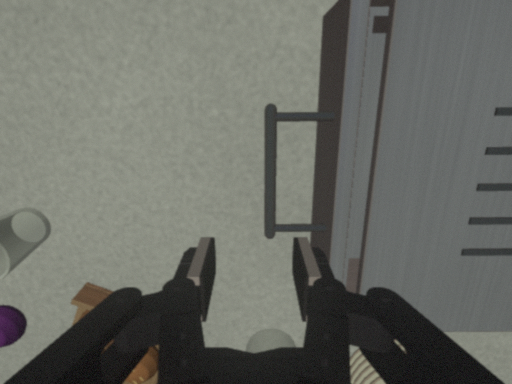

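```bash
python3 - <<'E'
from h import *
c=cap('wrist')
a=onz(c,270.5,107,87);b=onz(c,269.5,234,87);print(a,b,(a+b)/2,np.linalg.norm(a-b),np.degrees(np.arctan2(*(a-b)[1::-1])))
m=(a+b)/2
# panel front face lower edge/top edges
for u,v,z in[(326,17,113),(312,250,113),(347,5,113),(331,250,113),(393,5,125),(363,250,125)]: print(np.round(onz(c,u,v,z),1))
p,R=cur(); print(R.inv().apply(np.r_[m[:2],87+155]-p))
E
```

```text
[649.22432568  26.24005256  87.        ] [663.16989581 -95.99228178  87.        ] [656.19711075 -34.87611461  87.        ] 123.02529205324278 96.50877093622016
[679.9  94.3 113. ]
[701.3 -95.2 113. ]
[693.4 103.3 113. ]
[718.8 -93.4 113. ]
[721.6 103.6 125. ]
[742.6 -83.9 125. ]
[  4.52895049  17.11383095 151.10577838]
```

Request:
move_arm([
  {"x":0.004,"y":0.017,"z":0.02,"wx":0,"wy":0,"wz":0,"grip":0.05},
  {"x":0,"y":0,"z":0.03,"wx":0,"wy":0,"wz":0,"grip":0.05},
  {"x":0,"y":0,"z":0.03,"wx":0,"wy":0,"wz":0,"grip":0.05},
  {"x":0,"y":0,"z":0.03,"wx":0,"wy":0,"wz":0,"grip":0.05},
  {"x":0,"y":0,"z":0.025,"wx":0,"wy":0,"wz":0,"grip":0.05},
  {"x":0,"y":0,"z":0.015,"wx":0,"wy":0,"wz":0,"grip":0.05},
  {"x":0,"y":0,"z":0,"wx":0,"wy":0,"wz":0,"grip":0.6},
  {"x":0,"y":0,"z":0,"wx":0,"wy":0,"wz":0,"grip":1},
  {"x":0,"y":0,"z":0,"wx":0,"wy":0,"wz":0,"grip":1},
  {"x":0,"y":0,"z":0,"wx":0,"wy":0,"wz":0,"grip":1},
])

```text
clock: 3.45
position: [656.8, -34.5, 243.6]
eef_rot: [179.9, 0.1, 96.1]
force: [-1.2, -1.9, -1.4]
gripper_width: 9.9
```

Request:
move_arm([
  {"x":0,"y":-0.01,"z":0,"wx":0,"wy":0,"wz":0,"grip":1},
  {"x":0,"y":-0.02,"z":0,"wx":0,"wy":0,"wz":0,"grip":1},
  {"x":0,"y":-0.02,"z":0,"wx":0,"wy":0,"wz":0,"grip":1},
  {"x":0,"y":-0.02,"z":0,"wx":0,"wy":0,"wz":0,"grip":1},
  {"x":0,"y":-0.02,"z":0,"wx":0,"wy":0,"wz":0,"grip":1},
  {"x":0,"y":-0.02,"z":0,"wx":0,"wy":0,"wz":0,"grip":1},
  {"x":0,"y":-0.02,"z":0,"wx":0,"wy":0,"wz":0,"grip":1},
  {"x":0,"y":-0.02,"z":0,"wx":0,"wy":0,"wz":0,"grip":1},
  {"x":0,"y":-0.01,"z":0,"wx":0,"wy":0,"wz":0,"grip":1},
  {"x":0,"y":0,"z":0,"wx":0,"wy":0,"wz":0,"grip":1},
])

```text
clock: 4.7
position: [496.6, -52.5, 243.6]
eef_rot: [180.0, 0.3, 96.0]
force: [-0.4, -6.2, -0.9]
gripper_width: 9.9
```

Request:
move_arm([
  {"x":0,"y":-0.01,"z":0,"wx":0,"wy":0,"wz":0,"grip":1},
  {"x":0,"y":-0.01,"z":0,"wx":0,"wy":0,"wz":0,"grip":1},
  {"x":0,"y":-0.01,"z":0,"wx":0,"wy":0,"wz":0,"grip":1},
  {"x":0,"y":0,"z":0,"wx":0,"wy":0,"wz":0,"grip":1},
  {"x":0,"y":0,"z":0,"wx":0,"wy":0,"wz":0,"grip":1},
])

```text
clock: 5.32
position: [467.3, -55.7, 243.6]
eef_rot: [179.9, 0.3, 96.0]
force: [-0.1, -7.5, -0.9]
gripper_width: 10.1
```

```bash
python3 - <<'E'
from h import *
s=telemetry.read_state(); print(s['position'],s['eef_rot'],s['force'],s['gripper_width'])
p,R=cur();print('handle',tcp([0,0,0],R)*-1+p)
# path to tray: open & rise, then go hover
g=np.array([474,-349,0])
p1=p+[0,0,150]
R1=Rt(73.7)
rows(p1,R,np.r_[g[:2],390+0],R1,8)
E
```

```text
[467.25200016 -55.72361364 243.61156895] [179.93674089   0.31027164  96.04777477] [-0.11368787 -7.45804245 -0.89999491] 10.148395204442568
handle [467.51061315 -56.54027293  88.61393611]
[-0.0365 -0.003   0.0006] [0.02 0.04 2.79]
[-0.0366 -0.0012  0.0006] [0.02 0.04 2.79]
[-0.0367  0.0005  0.0006] [0.02 0.04 2.79]
[-0.0366  0.0023  0.0006] [0.02 0.04 2.79]
[-0.0364  0.0041  0.0006] [0.02 0.04 2.79]
[-0.0362  0.0059  0.0005] [0.02 0.04 2.79]
[-0.0359  0.0076  0.0005] [0.02 0.04 2.79]
[-0.0354  0.0094  0.0005] [0.02 0.04 2.79]
```

Request:
move_arm([
  {"x":0,"y":0,"z":0,"wx":0,"wy":0,"wz":0,"grip":0.0},
  {"x":0,"y":0,"z":0,"wx":0,"wy":0,"wz":0,"grip":0.0},
  {"x":0,"y":0,"z":0,"wx":0,"wy":0,"wz":0,"grip":0.0},
  {"x":0,"y":0,"z":-0.03,"wx":0,"wy":0,"wz":0,"grip":0.0},
  {"x":0,"y":0,"z":-0.06,"wx":0,"wy":0,"wz":0,"grip":0.0},
  {"x":0,"y":0,"z":-0.06,"wx":0,"wy":0,"wz":0,"grip":0.0},
])

```text
clock: 6.08
position: [467.4, -54.0, 393.9]
eef_rot: [-179.9, -0.0, 96.1]
force: [1.0, 0.2, 0.2]
gripper_width: 42.7
```

Request:
move_arm([
  {"x":-0.0365,"y":-0.003,"z":0,"wx":0,"wy":0,"wz":2.8,"grip":0.0},
  {"x":-0.0365,"y":-0.001,"z":0,"wx":0,"wy":0,"wz":2.8,"grip":0.0},
  {"x":-0.0365,"y":0.0005,"z":0,"wx":0,"wy":0,"wz":2.8,"grip":0.0},
  {"x":-0.0365,"y":0.002,"z":0,"wx":0,"wy":0,"wz":2.8,"grip":0.0},
  {"x":-0.0365,"y":0.004,"z":0,"wx":0,"wy":0,"wz":2.8,"grip":0.0},
  {"x":-0.036,"y":0.006,"z":0,"wx":0,"wy":0,"wz":2.8,"grip":0.0},
  {"x":-0.036,"y":0.0075,"z":0,"wx":0,"wy":0,"wz":2.8,"grip":0.0},
  {"x":-0.0355,"y":0.0095,"z":0,"wx":0,"wy":0,"wz":2.8,"grip":0.0},
  {"x":0,"y":0,"z":0,"wx":0,"wy":0,"wz":0,"grip":0.0},
  {"x":0,"y":0,"z":0,"wx":0,"wy":0,"wz":0,"grip":0.0},
])

```text
clock: 7.32
position: [474.4, -346.7, 392.5]
eef_rot: [-180.0, -0.1, 73.7]
force: [-0.1, 0.4, 0.1]
gripper_width: 42.7
```

```bash
python3 - <<'E'
from h import *
c=cap('wrist','wrist3.png'); cap('top','top3.png'); s=telemetry.read_state(); print(s['clock'],s['position'],s['eef_rot'],s['joint_positions'],s['gripper_width'])
print(proj(c,(473,-348.5,124)))
E
```

```text
7.425 [ 474.47116014 -346.15490735  392.87485011] [ 1.79994276e+02 -2.34300781e-02  7.37528902e+01] [-4.16492540e+01  9.90962593e+00  7.43976235e+01  2.37374291e-02
  9.56976305e+01 -2.53997874e+01] 42.55640994312462
(np.float64(250.96599975775425), np.float64(196.17594202766435))
```

View pics/wrist3.png

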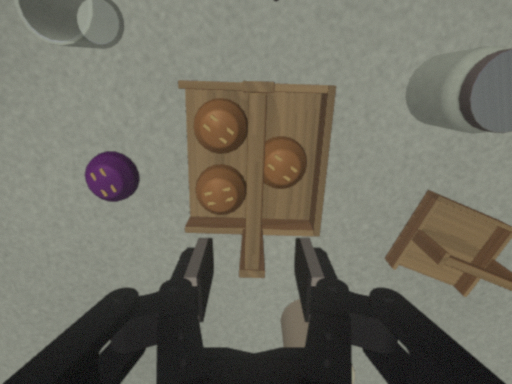

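View pics/top3.png

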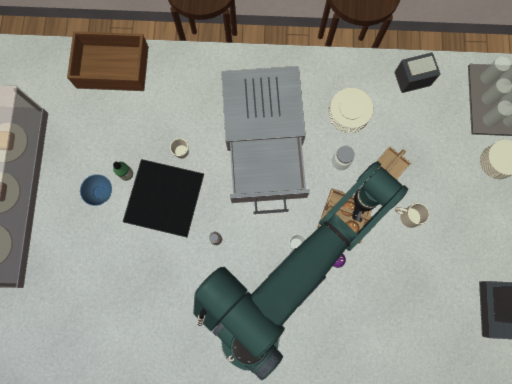

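The drawer is wide open. The wrist image shows the larger tray with three brown rolls. Its handle bar runs from (258,87) to (252,273), nearly vertical in the picture, with the open side to the left.

```bash
python3 - <<'E'
from h import *
c=cap('wrist')
a=onz(c,258.5,83,124);b=onz(c,252,276,124);m=(a+b)/2;print(a,b,m,np.linalg.norm(a-b),np.degrees(np.arctan2(*(a-b)[1::-1])))
p,R=cur(); print(R.inv().apply(np.r_[m[:2],115+155]-p))
# walls at z=38
for u,v in[(179,85),(335,87),(320,235),(186,231)]: print(np.round(onz(c,u,v,38),1))
E
```

```text
[ 503.5332667  -264.88892164  124.        ] [ 452.19084695 -422.70496279  124.        ] [ 477.86205683 -343.79694222  124.        ] 165.95766602127952 71.97869705038025
[  3.12925188   2.58298698 122.97497323]
[ 428.  -243.9   38. ]
[ 578.  -289.7   38. ]
[ 528.2 -447.8   38. ]
[ 378.1 -398.4   38. ]
```

Request:
move_arm([
  {"x":0.003,"y":0.003,"z":0.02,"wx":0,"wy":0,"wz":1.5,"grip":0.0},
  {"x":0,"y":0,"z":0.025,"wx":0,"wy":0,"wz":0,"grip":0.0},
  {"x":0,"y":0,"z":0.025,"wx":0,"wy":0,"wz":0,"grip":0.0},
  {"x":0,"y":0,"z":0.025,"wx":0,"wy":0,"wz":0,"grip":0.0},
  {"x":0,"y":0,"z":0.018,"wx":0,"wy":0,"wz":0,"grip":0.0},
  {"x":0,"y":0,"z":0.01,"wx":0,"wy":0,"wz":0,"grip":0.0},
  {"x":0,"y":0,"z":0,"wx":0,"wy":0,"wz":0,"grip":0.0},
])

```text
clock: 8.35
position: [478.0, -344.9, 269.3]
eef_rot: [-180.0, -0.0, 72.2]
force: [-0.3, -0.4, 0.1]
gripper_width: 42.8
```

```bash
python3 - <<'E'
from h import *
c=cap('wrist','wrist4.png'); s=telemetry.read_state(); print(s['clock'],s['position'],s['eef_rot'],s['gripper_width'])
E
```

```text
8.4 [ 478.16966169 -345.14874944  270.18836233] [1.79963179e+02 1.87790482e-02 7.21813505e+01] 42.58383454226078
```

View pics/wrist4.png

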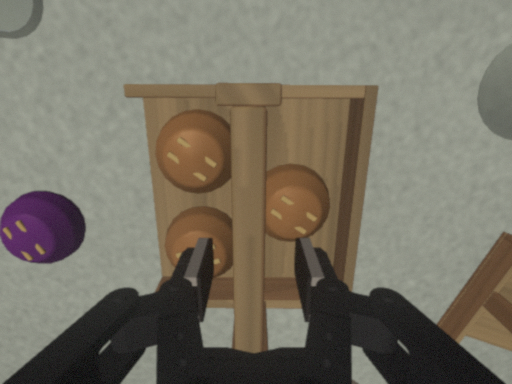

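Request:
move_arm([
  {"x":0,"y":0,"z":0,"wx":0,"wy":0,"wz":0,"grip":0.3},
  {"x":0,"y":0,"z":0,"wx":0,"wy":0,"wz":0,"grip":0.5},
  {"x":0,"y":0,"z":0,"wx":0,"wy":0,"wz":0,"grip":0.6},
  {"x":0,"y":0,"z":0,"wx":0,"wy":0,"wz":0,"grip":0.7},
  {"x":0,"y":0,"z":0,"wx":0,"wy":0,"wz":0,"grip":1},
  {"x":0,"y":0,"z":0,"wx":0,"wy":0,"wz":0,"grip":1},
], newtons=100)

```text
clock: 9.15
position: [477.5, -345.1, 270.3]
eef_rot: [-179.9, 0.0, 72.2]
force: [-5.4, 1.8, 4.1]
gripper_width: 12.4
```

```bash
python3 - <<'E'
from h import *
s=telemetry.read_state(); print(s['clock'],s['position'],s['eef_rot'],s['force'],s['gripper_width'])
p,R=cur()
yaw=6.5; X=np.array([np.cos(np.radians(yaw)),np.sin(np.radians(yaw)),0]);Y=np.array([-X[1],X[0],0])
H=np.array([467.5,-55.5,87.]) # drawer handle now
# check drawer via top view: later
def handle_for(lipx,lipz,t):
    a=np.radians(t)
    lip=H*[1,1,0]+X*lipx+[0,0,lipz]
    up=X*-np.sin(a)+np.array([0,0,np.cos(a)]); fx=X*np.cos(a)+np.array([0,0,np.sin(a)])
    return lip+fx*80+up*115
psi=90+yaw
print('A lift');pA=p+[0,0,150]
for lipx,lipz,t in[(190,200,0),(205,115,20),(210,95,30),(210,95,45)]:
    g=handle_for(lipx,lipz,t);Rr=Rt(psi,t);print(lipx,t,g,tcp(g,Rr))
g=handle_for(190,150,0);pB=tcp(g,Rt(psi,0));print('B',pB,np.linalg.norm(pB-pA))
rows(pA,R,pB,Rt(psi,0),16)
E
```

```text
9.15 [ 477.4712186  -345.13365001  270.27183401] [-1.79916978e+02  2.23281926e-02  7.21626852e+01] [-5.43966118  1.77309524  4.05474048] 12.375063676410853
A lift
190 0 [735.76440103 -24.93513228 315.        ] [735.76440103 -24.93513228 470.        ]
205 20 [706.79491902 -28.23578784 250.42626286] [654.1225728  -34.23704364 396.07861908]
210 30 [687.85638539 -30.39356119 234.59292144] [610.85456658 -39.16681025 368.82685902]
210 45 [651.56044081 -34.52896171 232.88582233] [542.66342431 -46.93620953 342.48737342]
B [735.76440103 -24.93513228 420.        ] 411.3909730922489
[ 0.024   0.0092 -0.    ] [-0.01  0.   -1.52]
[ 0.0237  0.0099 -0.    ] [-0.01  0.   -1.52]
[ 0.0235  0.0105 -0.    ] [-0.01  0.   -1.52]
[ 0.0232  0.0111 -0.    ] [-0.01  0.   -1.52]
[ 0.0229  0.0117 -0.    ] [-0.01  0.   -1.52]
[ 0.0226  0.0123 -0.    ] [-0.01  0.   -1.52]
[0.0222 0.0129 0.    ] [-0.01  0.   -1.52]
[0.0219 0.0135 0.    ] [-0.01  0.   -1.52]
[0.0215 0.0141 0.    ] [-0.01  0.   -1.52]
[0.0211 0.0147 0.    ] [-0.01  0.   -1.52]
[0.0207 0.0152 0.    ] [-0.01  0.   -1.52]
[0.0203 0.0158 0.    ] [-0.01  0.   -1.52]
[0.0199 0.0163 0.    ] [-0.01  0.   -1.52]
[0.0195 0.0168 0.    ] [-0.01  0.   -1.52]
[0.019  0.0173 0.    ] [-0.01  0.   -1.52]
[0.0185 0.0178 0.    ] [-0.01  0.   -1.52]
```

Request:
move_arm([
  {"x":0,"y":0,"z":-0.005,"wx":0,"wy":0,"wz":0,"grip":1},
  {"x":0,"y":0,"z":-0.01,"wx":0,"wy":0,"wz":0,"grip":1},
  {"x":0,"y":0,"z":-0.015,"wx":0,"wy":0,"wz":0,"grip":1},
  {"x":0,"y":0,"z":-0.025,"wx":0,"wy":0,"wz":0,"grip":1},
  {"x":0,"y":0,"z":-0.03,"wx":0,"wy":0,"wz":0,"grip":1},
  {"x":0,"y":0,"z":-0.03,"wx":0,"wy":0,"wz":0,"grip":1},
  {"x":0,"y":0,"z":-0.025,"wx":0,"wy":0,"wz":0,"grip":1},
  {"x":0,"y":0,"z":-0.015,"wx":0,"wy":0,"wz":0,"grip":1},
  {"x":0,"y":0,"z":-0.01,"wx":0,"wy":0,"wz":0,"grip":1},
  {"x":0,"y":0,"z":0,"wx":0,"wy":0,"wz":0,"grip":1},
])

```text
clock: 10.4
position: [478.1, -345.2, 435.1]
eef_rot: [180.0, 0.0, 72.2]
force: [-0.4, -0.0, -5.6]
gripper_width: 12.1
```

```bash
python3 - <<'E'
from h import *
c=cap('wrist','wrist5.png');t=cap('top','top5.png'); s=telemetry.read_state(); print(s['clock'],s['position'],s['eef_rot'],s['force'],s['gripper_width'])
p,R=cur()
rows(p,R,np.array([676,-32,436.]),Rt(96.5),18)
f=t['frame'];g=f[60:230,210:400];cv2.imwrite('pics/crop5.png',cv2.resize(g,None,fx=4,fy=3.5,interpolation=cv2.INTER_CUBIC))
E
```

```text
10.5 [ 478.00135338 -345.13597305  433.48424999] [-1.79889006e+02 -4.75195279e-02  7.21695705e+01] [ 0.33690285  0.81370754 -5.94852912] 12.49928126094034
[ 0.0199  0.0051 -0.0001] [-0.01 -0.   -1.35]
[ 0.0198  0.0056 -0.0001] [-0.01 -0.   -1.35]
[ 0.0197  0.0061 -0.0001] [-0.01 -0.   -1.35]
[ 0.0195  0.0065 -0.0001] [-0.01 -0.   -1.35]
[ 0.0194  0.007  -0.0001] [-0.01 -0.   -1.35]
[ 0.0192  0.0075 -0.0001] [-0.01 -0.   -1.35]
[ 0.019   0.0079 -0.0001] [-0.01 -0.   -1.35]
[ 0.0188  0.0084 -0.0001] [-0.01 -0.   -1.35]
[ 0.0186  0.0088 -0.0001] [-0.01 -0.   -1.35]
[ 0.0184  0.0092 -0.0001] [-0.01 -0.   -1.35]
[ 0.0182  0.0097 -0.0001] [-0.01 -0.   -1.35]
[ 0.0179  0.0101 -0.0001] [-0.01 -0.   -1.35]
[ 0.0177  0.0105 -0.0001] [-0.01 -0.   -1.35]
[ 0.0174  0.0109 -0.0001] [-0.01 -0.   -1.35]
[ 0.0172  0.0113 -0.0001] [-0.01 -0.   -1.35]
[ 0.0169  0.0117 -0.0001] [-0.01 -0.   -1.35]
[ 0.0166  0.0121 -0.0001] [-0.01 -0.   -1.35]
[ 0.0163  0.0125 -0.0001] [-0.01 -0.   -1.35]
```

View pics/wrist5.png

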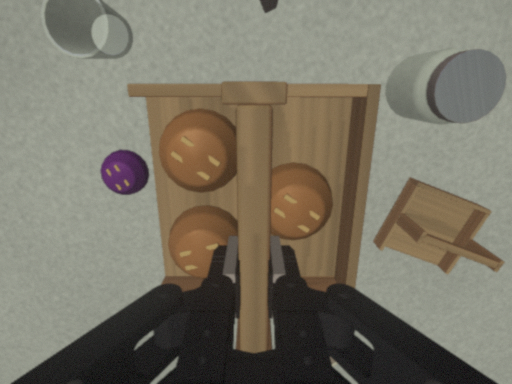

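View pics/crop5.png

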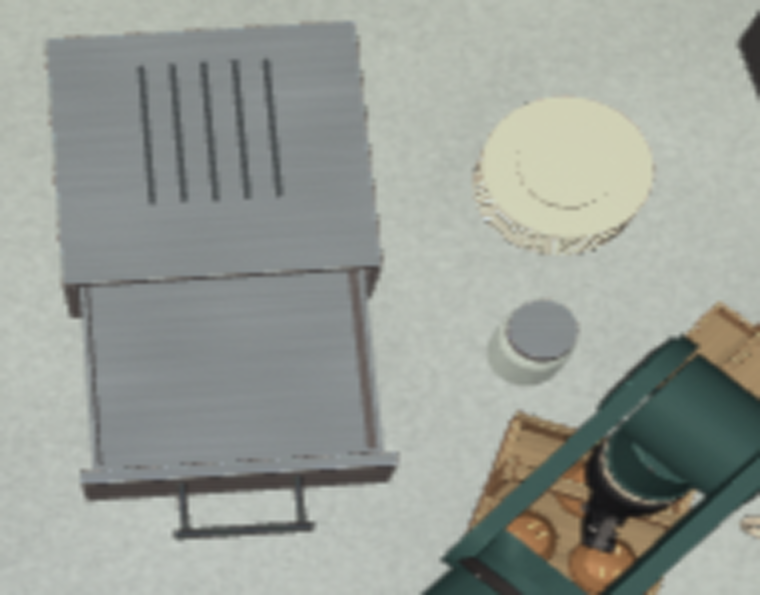

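Request:
move_arm([
  {"x":0.01,"y":0.0025,"z":0,"wx":0,"wy":0,"wz":-0.7,"grip":1},
  {"x":0.02,"y":0.0055,"z":0,"wx":0,"wy":0,"wz":-1.4,"grip":1},
  {"x":0.02,"y":0.006,"z":0,"wx":0,"wy":0,"wz":-1.4,"grip":1},
  {"x":0.0195,"y":0.0065,"z":0,"wx":0,"wy":0,"wz":-1.4,"grip":1},
  {"x":0.0195,"y":0.007,"z":0,"wx":0,"wy":0,"wz":-1.4,"grip":1},
  {"x":0.019,"y":0.0075,"z":0,"wx":0,"wy":0,"wz":-1.4,"grip":1},
  {"x":0.019,"y":0.008,"z":0,"wx":0,"wy":0,"wz":-1.4,"grip":1},
  {"x":0.019,"y":0.0085,"z":0,"wx":0,"wy":0,"wz":-1.4,"grip":1},
  {"x":0.0185,"y":0.009,"z":0,"wx":0,"wy":0,"wz":-1.4,"grip":1},
  {"x":0.0185,"y":0.009,"z":0,"wx":0,"wy":0,"wz":-1.4,"grip":1},
])

```text
clock: 11.75
position: [584.7, -178.8, 434.7]
eef_rot: [-180.0, 0.0, 85.6]
force: [0.3, -0.3, -6.4]
gripper_width: 12.3
```

Request:
move_arm([
  {"x":0.018,"y":0.0095,"z":0,"wx":0,"wy":0,"wz":-1.4,"grip":1},
  {"x":0.018,"y":0.01,"z":0,"wx":0,"wy":0,"wz":-1.4,"grip":1},
  {"x":0.0175,"y":0.0105,"z":0,"wx":0,"wy":0,"wz":-1.4,"grip":1},
  {"x":0.0175,"y":0.011,"z":0,"wx":0,"wy":0,"wz":-1.4,"grip":1},
  {"x":0.017,"y":0.0115,"z":0,"wx":0,"wy":0,"wz":-1.4,"grip":1},
  {"x":0.017,"y":0.0115,"z":0,"wx":0,"wy":0,"wz":-1.4,"grip":1},
  {"x":0.0165,"y":0.012,"z":0,"wx":0,"wy":0,"wz":-1.4,"grip":1},
  {"x":0.0165,"y":0.0125,"z":0,"wx":0,"wy":0,"wz":-1.4,"grip":1},
  {"x":0.008,"y":0.006,"z":0,"wx":0,"wy":0,"wz":0,"grip":1},
  {"x":0,"y":0,"z":0,"wx":0,"wy":0,"wz":0,"grip":1},
])

```text
clock: 13.0
position: [677.0, -31.8, 434.4]
eef_rot: [-180.0, 0.0, 96.7]
force: [-0.1, -0.1, -5.6]
gripper_width: 12.6
```

```bash
cat > plan.py <<'E'
from h import *
yaw=6.5; X=np.array([np.cos(np.radians(yaw)),np.sin(np.radians(yaw)),0])
H=np.array([467.5,-55.5,87.])
def pose(lipx,lipz,t,dy=0):
    a=np.radians(t); Y=np.array([-X[1],X[0],0])
    lip=H*[1,1,0]+X*lipx+[0,0,lipz]+Y*dy
    up=X*-np.sin(a)+np.array([0,0,np.cos(a)]); fx=X*np.cos(a)+np.array([0,0,np.sin(a)])
    R=Rt(90+yaw,t); return tcp(lip+fx*80+up*115,R),R
E
python3 - <<'E'
from plan import *
c=cap('wrist','wrist6.png');t=cap('side','side6.png'); s=telemetry.read_state(); print(s['clock'],s['position'],s['eef_rot'],s['force'],s['joint_positions'])
a=onz(cap('top','top6.png'),254.5,212.3,87);print(a)
p,R=cur()
p1,R1=pose(205,120,20);print(p1);q=rows(p,R,p1,R1,10)
E
```

```text
13.1 [676.52350554 -32.98213678 434.69559054] [-1.79967640e+02  4.91187497e-02  9.66314316e+01] [-1.025565   -0.42829916 -5.72410518] [-7.57207551e+00  2.16196987e+01  5.51811613e+01 -5.70693641e-02
  1.03218453e+02 -1.42165336e+01]
[459.73797249   0.56314802  87.        ]
[654.1225728  -34.23704364 401.07861908]
[ 0.0002 -0.0022  0.0034] [-2.    0.    0.01]
[ 0.0002 -0.0023  0.0033] [-2.    0.    0.01]
[ 0.0002 -0.0025  0.0032] [-2.    0.    0.01]
[ 0.0002 -0.0026  0.0031] [-2.    0.    0.01]
[ 0.0002 -0.0027  0.003 ] [-2.    0.    0.01]
[ 0.0002 -0.0028  0.0029] [-2.    0.    0.01]
[ 0.0002 -0.0029  0.0028] [-2.    0.    0.01]
[ 0.0002 -0.003   0.0027] [-2.    0.    0.01]
[ 0.0002 -0.0031  0.0026] [-2.    0.    0.01]
[ 0.0002 -0.0032  0.0025] [-2.    0.    0.01]
```

View pics/wrist6.png

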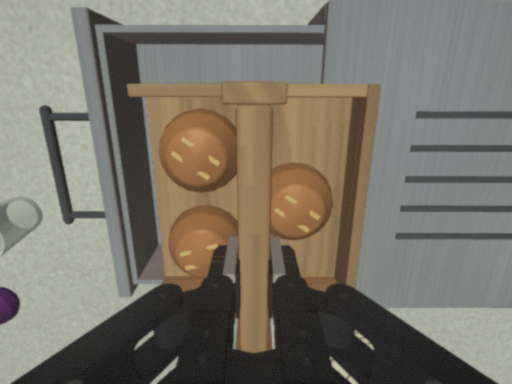

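View pics/side6.png

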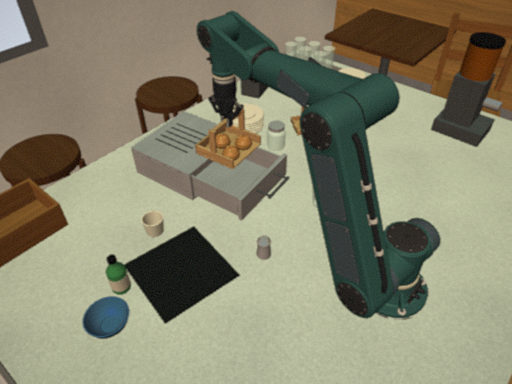

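Request:
move_arm([
  {"x":0,"y":-0.001,"z":0.0015,"wx":-1,"wy":0,"wz":0,"grip":1},
  {"x":0,"y":-0.0023,"z":0.0033,"wx":-2,"wy":0,"wz":0,"grip":1},
  {"x":0,"y":-0.0025,"z":0.0032,"wx":-2,"wy":0,"wz":0,"grip":1},
  {"x":0,"y":-0.0026,"z":0.0031,"wx":-2,"wy":0,"wz":0,"grip":1},
  {"x":0,"y":-0.0027,"z":0.003,"wx":-2,"wy":0,"wz":0,"grip":1},
  {"x":0,"y":-0.0028,"z":0.003,"wx":-2,"wy":0,"wz":0,"grip":1},
  {"x":0,"y":-0.0029,"z":0.003,"wx":-2,"wy":0,"wz":0,"grip":1},
  {"x":0,"y":-0.003,"z":0.003,"wx":-2,"wy":0,"wz":0,"grip":1},
  {"x":0,"y":-0.0031,"z":0.0025,"wx":-2,"wy":0,"wz":0,"grip":1},
  {"x":0,"y":-0.0032,"z":0.0025,"wx":-2,"wy":0,"wz":0,"grip":1},
])

```text
clock: 14.4
position: [654.2, -35.7, 402.3]
eef_rot: [161.1, 0.0, 96.6]
force: [-0.3, 0.1, -6.9]
gripper_width: 11.9
```

```bash
python3 - <<'E'
from plan import *
c=cap('wrist','wrist7.png');t=cap('side','side7.png'); s=telemetry.read_state(); print(s['clock'],s['position'],s['eef_rot'],s['force'],s['joint_positions'])
p,R=cur()
p1,R1=pose(205,95,24);print(p1);q=rows(p,R,p1,R1,4)
p2,R2=pose(210,92,34);print(p2);q=rows(p1,R1,p2,R2,5)
p3,R3=pose(220,92,46);print(p3);q=rows(p2,R2,p3,R3,6)
E
```

```text
14.5 [653.93991119 -35.61778414 401.99833771] [ 1.61167951e+02 -1.32478983e-02  9.66153871e+01] [ 0.2899955  -0.38375882 -5.30862281] [ -9.25292387  12.39521796  71.37174917   5.18705037  78.12139047
 -16.1249614 ]
[634.68311293 -36.45189033 374.19620501]
[ 0.0003 -0.0068  0.005 ] [-1.29 -0.01  0.03]
[ 0.0003 -0.0069  0.0049] [-1.29 -0.01  0.03]
[ 0.0003 -0.007   0.0047] [-1.29 -0.01  0.03]
[ 0.0003 -0.0071  0.0046] [-1.29 -0.01  0.03]
[592.03521233 -41.31100483 360.57557687]
[-0.    -0.009 -0.001] [-2.  0.  0.]
[ 0.     -0.0089 -0.0013] [-2.  0.  0.]
[ 0.     -0.0089 -0.0016] [-2.  0.  0.]
[ 0.     -0.0088 -0.0019] [-2.  0.  0.]
[-0.     -0.0087 -0.0022] [-2.  0.  0.]
[548.32798807 -46.29081401 337.10494405]
[-0.     -0.0083 -0.0009] [-2.  0.  0.]
[-0.     -0.0082 -0.0011] [-2.  0.  0.]
[-0.     -0.0082 -0.0014] [-2.  0.  0.]
[ 0.     -0.0081 -0.0017] [-2.  0.  0.]
[-0.     -0.0081 -0.002 ] [-2.  0.  0.]
[-0.     -0.008  -0.0023] [-2.  0.  0.]
```

View pics/wrist7.png

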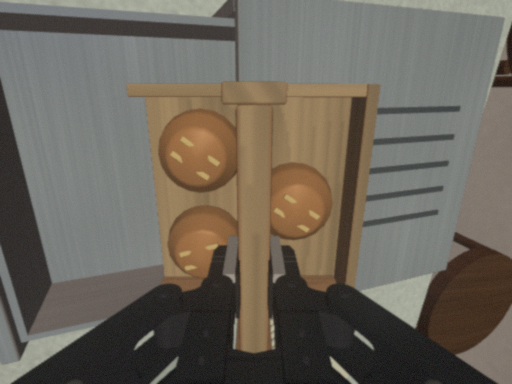

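View pics/side7.png

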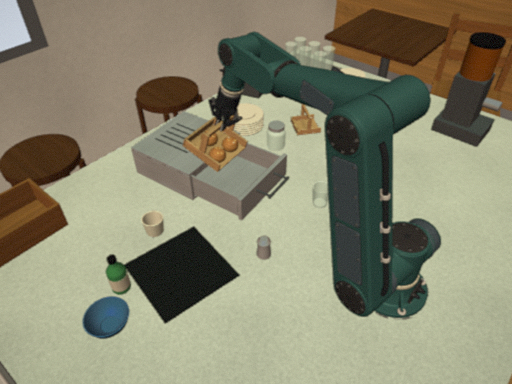

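Request:
move_arm([
  {"x":0,"y":-0.007,"z":0.005,"wx":-1.3,"wy":0,"wz":0,"grip":1},
  {"x":0,"y":-0.007,"z":0.005,"wx":-1.3,"wy":0,"wz":0,"grip":1},
  {"x":0,"y":-0.007,"z":0.0045,"wx":-1.3,"wy":0,"wz":0,"grip":1},
  {"x":0,"y":-0.007,"z":0.0045,"wx":-1.3,"wy":0,"wz":0,"grip":1},
  {"x":0,"y":-0.009,"z":-0.001,"wx":-2,"wy":0,"wz":0,"grip":1},
  {"x":0,"y":-0.009,"z":-0.0013,"wx":-2,"wy":0,"wz":0,"grip":1},
  {"x":0,"y":-0.009,"z":-0.0016,"wx":-2,"wy":0,"wz":0,"grip":1},
  {"x":0,"y":-0.009,"z":-0.002,"wx":-2,"wy":0,"wz":0,"grip":1},
])

```text
clock: 15.5
position: [600.4, -41.7, 363.4]
eef_rot: [147.9, 0.0, 96.7]
force: [0.8, 0.3, -6.9]
gripper_width: 12.5
```

```bash
python3 - <<'E'
from plan import *
c=cap('wrist','wrist8.png');t=cap('side','side8.png'); s=telemetry.read_state(); print(s['clock'],s['position'],s['eef_rot'],s['force'])
p,R=cur()
p3,R3=pose(220,92,46);print(p3);q=rows(p,R,p3,R3,8)
E
```

```text
15.6 [599.94821706 -41.66264656 362.96878542] [ 1.48038277e+02 -2.07654951e-02  9.66496232e+01] [-0.37598228 -0.10323282 -6.24854764]
[548.32798807 -46.29081401 337.10494405]
[ 0.0002 -0.0072 -0.0007] [-1.75 -0.01  0.01]
[ 0.0002 -0.0072 -0.0009] [-1.75 -0.01  0.01]
[ 0.0002 -0.0072 -0.0011] [-1.75 -0.01  0.01]
[ 0.0002 -0.0071 -0.0013] [-1.75 -0.01  0.01]
[ 0.0002 -0.0071 -0.0016] [-1.75 -0.01  0.01]
[ 0.0002 -0.007  -0.0018] [-1.75 -0.01  0.01]
[ 0.0002 -0.007  -0.002 ] [-1.75 -0.01  0.01]
[ 0.0002 -0.0069 -0.0022] [-1.75 -0.01  0.01]
```

View pics/wrist8.png

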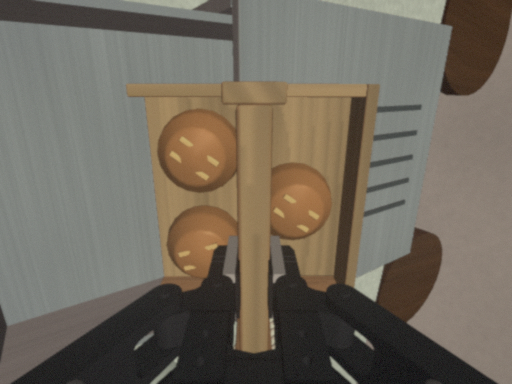

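View pics/side8.png

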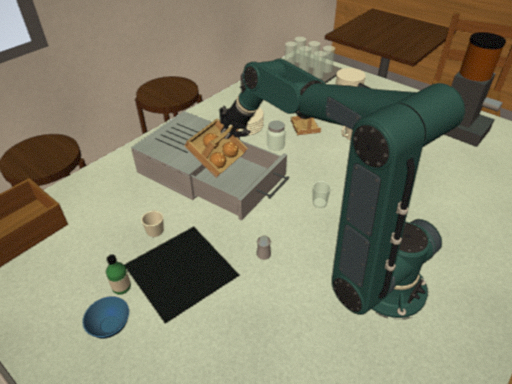

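Request:
move_arm([
  {"x":0,"y":-0.004,"z":-0.0005,"wx":-1,"wy":0,"wz":0,"grip":1},
  {"x":0,"y":-0.004,"z":-0.0005,"wx":-1,"wy":0,"wz":0,"grip":1},
  {"x":0,"y":-0.004,"z":-0.0005,"wx":-1,"wy":0,"wz":0,"grip":1},
  {"x":0,"y":-0.004,"z":-0.0005,"wx":-1,"wy":0,"wz":0,"grip":1},
  {"x":0,"y":-0.004,"z":-0.0007,"wx":-1,"wy":0,"wz":0,"grip":1},
  {"x":0,"y":0,"z":0,"wx":0,"wy":0,"wz":0,"grip":1},
  {"x":0,"y":0,"z":0,"wx":0,"wy":0,"wz":0,"grip":1},
  {"x":0,"y":0,"z":0,"wx":0,"wy":0,"wz":0,"grip":1},
  {"x":0,"y":0,"z":0,"wx":0,"wy":0,"wz":0,"grip":1},
])

```text
clock: 16.73
position: [583.5, -43.4, 355.0]
eef_rot: [142.8, 0.0, 96.7]
force: [0.8, 0.5, -4.5]
gripper_width: 12.0
```

```bash
python3 - <<'E'
from plan import *
c=cap('wrist','wrist9.png'); s=telemetry.read_state(); print(s['clock'],s['position'],s['eef_rot'],s['force'])
p,R=cur()
p3,R3=pose(222,92,46);print(p3);q=rows(p,R,p3,R3,8)
E
```

```text
16.775 [583.51675869 -43.44994123 354.98534951] [1.42788769e+02 8.91946708e-03 9.66741474e+01] [ 0.39708712  0.9557253  -4.98105036]
[550.31513178 -46.06440758 337.10494405]
[ 0.0002 -0.0047 -0.0007] [-1.1  -0.01  0.02]
[ 0.0002 -0.0046 -0.0008] [-1.1  -0.01  0.02]
[ 0.0002 -0.0046 -0.0009] [-1.1  -0.01  0.02]
[ 0.0002 -0.0046 -0.001 ] [-1.1  -0.01  0.02]
[ 0.0002 -0.0046 -0.0011] [-1.1  -0.01  0.02]
[ 0.0002 -0.0046 -0.0012] [-1.1  -0.01  0.02]
[ 0.0001 -0.0045 -0.0013] [-1.1  -0.01  0.02]
[ 0.0001 -0.0045 -0.0014] [-1.1  -0.01  0.02]
```

View pics/wrist9.png

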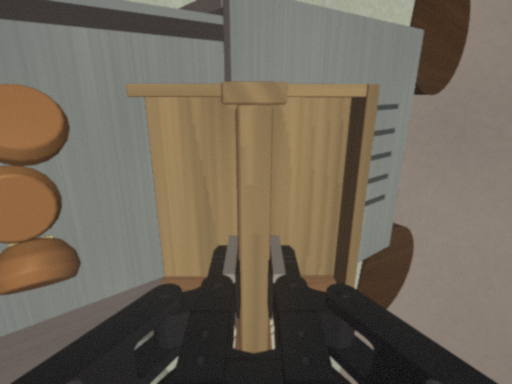

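```bash
python3 - <<'E'
from plan import *
p,R=cur()
p1=p+[0,0,50.];rows(p,R,p1,R,2)
p2,R2=pose(150,180,0);print(p2);rows(p1,R,p2,R2,8)
R3=Rt(82);p3=np.array([523,365,p2[2]]);rows(p2,R2,p3,R3,10)
f=cap('side','side10.png')['frame'];cv2.imwrite('pics/crop10.png',cv2.resize(f[90:230,120:310],None,fx=4,fy=4,interpolation=cv2.INTER_CUBIC))
E
```

```text
[-0.      0.0151 -0.0199] [0. 0. 0.]
[-0.      0.0151 -0.0199] [0. 0. 0.]
[696.02152681 -29.46326083 450.        ]
[0.0001 0.0147 0.0041] [ 4.65 -0.01  0.02]
[0.0001 0.015  0.0029] [ 4.65 -0.01  0.02]
[0.0001 0.0152 0.0017] [ 4.65 -0.01  0.02]
[0.0001 0.0152 0.0004] [ 4.65 -0.01  0.02]
[ 0.0001  0.0152 -0.0008] [ 4.65 -0.01  0.02]
[ 0.0001  0.0151 -0.002 ] [ 4.65 -0.01  0.02]
[ 0.0001  0.0149 -0.0033] [ 4.65 -0.01  0.02]
[ 0.0001  0.0146 -0.0045] [ 4.65 -0.01  0.02]
[ 0.0412 -0.0127 -0.    ] [ 0.   -0.    1.45]
[ 0.0408 -0.0138 -0.    ] [ 0.   -0.    1.45]
[ 0.0405 -0.0148 -0.    ] [ 0.   -0.    1.45]
[ 0.0401 -0.0158 -0.    ] [ 0.   -0.    1.45]
[ 0.0397 -0.0168 -0.    ] [ 0.   -0.    1.45]
[ 0.0392 -0.0178 -0.    ] [ 0.   -0.    1.45]
[ 0.0388 -0.0188 -0.    ] [ 0.   -0.    1.45]
[ 0.0383 -0.0198 -0.    ] [ 0.   -0.    1.45]
[ 0.0378 -0.0207 -0.    ] [ 0.   -0.    1.45]
[ 0.0372 -0.0217 -0.    ] [ 0.   -0.    1.45]
```

View pics/crop10.png

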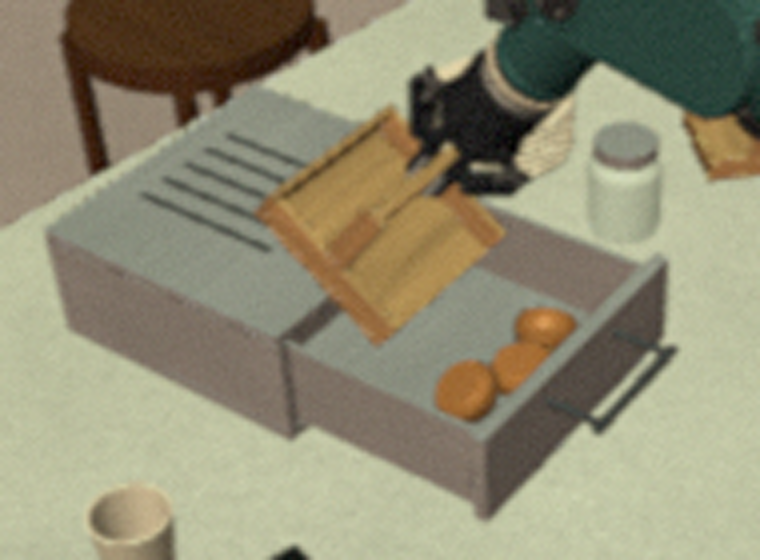

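All three rolls lie in the drawer. I'll retreat, level the tray and carry it to the mat.

Request:
move_arm([
  {"x":0,"y":0.015,"z":-0.02,"wx":0,"wy":0,"wz":0,"grip":1},
  {"x":0,"y":0.015,"z":-0.02,"wx":0,"wy":0,"wz":0,"grip":1},
  {"x":0,"y":0.0147,"z":0.004,"wx":4.65,"wy":0,"wz":0,"grip":1},
  {"x":0,"y":0.015,"z":0.003,"wx":4.65,"wy":0,"wz":0,"grip":1},
  {"x":0,"y":0.0152,"z":0.0017,"wx":4.65,"wy":0,"wz":0,"grip":1},
  {"x":0,"y":0.0152,"z":0.0004,"wx":4.65,"wy":0,"wz":0,"grip":1},
  {"x":0,"y":0.0152,"z":-0.001,"wx":4.65,"wy":0,"wz":0,"grip":1},
  {"x":0,"y":0.015,"z":-0.002,"wx":4.65,"wy":0,"wz":0,"grip":1},
  {"x":0,"y":0.015,"z":-0.0033,"wx":4.65,"wy":0,"wz":0,"grip":1},
  {"x":0,"y":0.0146,"z":-0.0045,"wx":4.65,"wy":0,"wz":0,"grip":1},
])

```text
clock: 18.08
position: [696.8, -30.2, 450.6]
eef_rot: [179.9, -0.0, 96.7]
force: [0.1, 0.7, -4.6]
gripper_width: 12.2
```

Request:
move_arm([
  {"x":0.041,"y":-0.0127,"z":0,"wx":0,"wy":0,"wz":1.45,"grip":1},
  {"x":0.041,"y":-0.0138,"z":0,"wx":0,"wy":0,"wz":1.45,"grip":1},
  {"x":0.0405,"y":-0.0148,"z":0,"wx":0,"wy":0,"wz":1.45,"grip":1},
  {"x":0.04,"y":-0.0158,"z":0,"wx":0,"wy":0,"wz":1.45,"grip":1},
  {"x":0.04,"y":-0.0168,"z":0,"wx":0,"wy":0,"wz":1.45,"grip":1},
  {"x":0.039,"y":-0.0178,"z":0,"wx":0,"wy":0,"wz":1.45,"grip":1},
  {"x":0.039,"y":-0.0188,"z":0,"wx":0,"wy":0,"wz":1.45,"grip":1},
  {"x":0.038,"y":-0.0198,"z":0,"wx":0,"wy":0,"wz":1.45,"grip":1},
  {"x":0.038,"y":-0.0207,"z":0,"wx":0,"wy":0,"wz":1.45,"grip":1},
  {"x":0.037,"y":-0.0217,"z":0,"wx":0,"wy":0,"wz":1.45,"grip":1},
])

```text
clock: 19.32
position: [521.3, 365.5, 450.7]
eef_rot: [179.8, -0.2, 82.1]
force: [1.0, 0.1, -5.0]
gripper_width: 12.2
```

```bash
python3 - <<'E'
from plan import *
c=cap('wrist','wrist11.png'); s=telemetry.read_state(); print(s['clock'],s['position'],s['eef_rot'],s['force'])
t=cap('top','top11.png');cap('side','side11.png')
E
```

```text
19.375 [518.48968944 370.40109566 450.41014476] [-179.90569867   -0.5447701    82.52984113] [-3.18769628  5.0024964  -4.53064954]
```

View pics/wrist11.png

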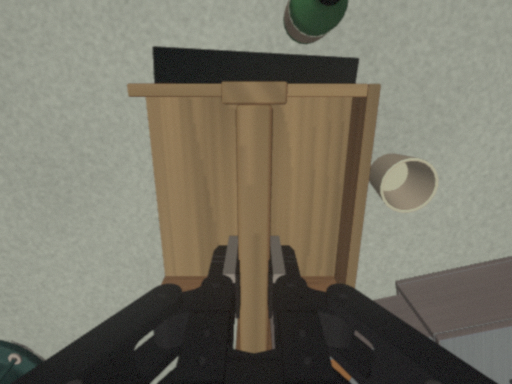

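View pics/side11.png

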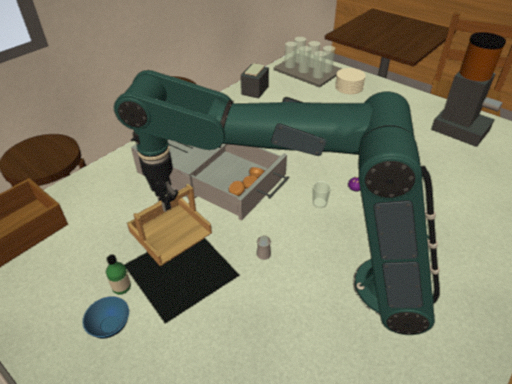

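View pics/top11.png

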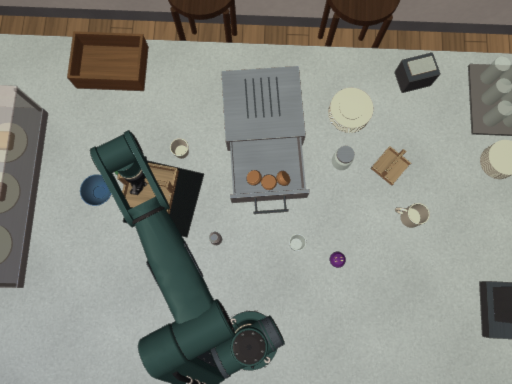

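```bash
python3 - <<'E'
from plan import *
c=cap('wrist'); s=telemetry.read_state(); print(s['position'],s['eef_rot'])
a=onz(c,153,47.5,6);b=onz(c,358,58,6);print(a,b,np.linalg.norm(a-b))
d=(b-a)/np.linalg.norm(b-a);n=np.array([d[1],-d[0],0]);print((a+b)/2+n*130, np.degrees(np.arctan2(d[1],d[0])))
E
```

```text
[521.41044253 364.91260374 450.36027776] [ 1.79872317e+02 -9.41333908e-02  8.22873462e+01]
[417.29449417 511.47197489   6.        ] [668.47800728 465.92824568   6.        ] 255.27904052573868
[519.69325852 360.78574396   6.        ] -10.277022615396445
```

Request:
move_arm([
  {"x":-0.003,"y":0,"z":0.02,"wx":0,"wy":0,"wz":0,"grip":1},
  {"x":0,"y":0,"z":0.03,"wx":0,"wy":0,"wz":0,"grip":1},
  {"x":0,"y":0,"z":0.03,"wx":0,"wy":0,"wz":0,"grip":1},
  {"x":0,"y":0,"z":0.03,"wx":0,"wy":0,"wz":0,"grip":1},
  {"x":0,"y":0,"z":0.025,"wx":0,"wy":0,"wz":0,"grip":1},
  {"x":0,"y":0,"z":0.015,"wx":0,"wy":0,"wz":0,"grip":1},
  {"x":0,"y":0,"z":0.01,"wx":0,"wy":0,"wz":0,"grip":1},
  {"x":0,"y":0,"z":0.005,"wx":0,"wy":0,"wz":0,"grip":1},
  {"x":0,"y":0,"z":0.003,"wx":0,"wy":0,"wz":0,"grip":1},
  {"x":0,"y":0,"z":0,"wx":0,"wy":0,"wz":0,"grip":1},
])

```text
clock: 20.78
position: [521.2, 360.9, 282.6]
eef_rot: [180.0, -0.0, 82.2]
force: [-0.1, -1.0, -4.4]
gripper_width: 12.6
```

Request:
move_arm([
  {"x":0,"y":0,"z":0.002,"wx":0,"wy":0,"wz":0,"grip":1},
  {"x":0,"y":0,"z":0.002,"wx":0,"wy":0,"wz":0,"grip":1},
  {"x":0,"y":0,"z":0.002,"wx":0,"wy":0,"wz":0,"grip":1},
  {"x":0,"y":0,"z":0,"wx":0,"wy":0,"wz":0,"grip":1},
])

```text
clock: 21.28
position: [521.1, 360.9, 276.3]
eef_rot: [180.0, -0.0, 82.2]
force: [0.3, -0.4, -3.1]
gripper_width: 12.2
```

Request:
move_arm([
  {"x":0,"y":0,"z":0.001,"wx":0,"wy":0,"wz":0,"grip":1},
  {"x":0,"y":0,"z":0,"wx":0,"wy":0,"wz":0,"grip":1},
  {"x":0,"y":0,"z":0,"wx":0,"wy":0,"wz":0,"grip":0.6},
  {"x":0,"y":0,"z":0,"wx":0,"wy":0,"wz":0,"grip":0.2},
  {"x":0,"y":0,"z":0,"wx":0,"wy":0,"wz":0,"grip":0},
  {"x":0,"y":0,"z":0,"wx":0,"wy":0,"wz":0,"grip":0},
], newtons=20)

```text
clock: 22.02
position: [521.2, 360.8, 275.0]
eef_rot: [180.0, -0.0, 82.2]
force: [-0.2, -0.6, 0.4]
gripper_width: 42.8
```

```bash
python3 - <<'E'
from plan import *
c=cap('wrist','wrist12.png'); s=telemetry.read_state(); print(s['clock'],s['position'],s['eef_rot'],s['force'],s['gripper_width'])
cap('side','side12.png')
E
```

```text
22.075 [521.2086418  360.80274236 275.00658736] [ 1.79989982e+02 -9.39823453e-04  8.21682751e+01] [ 0.16942656 -0.14321967  0.29183051] 42.234082710811784
```

View pics/wrist12.png

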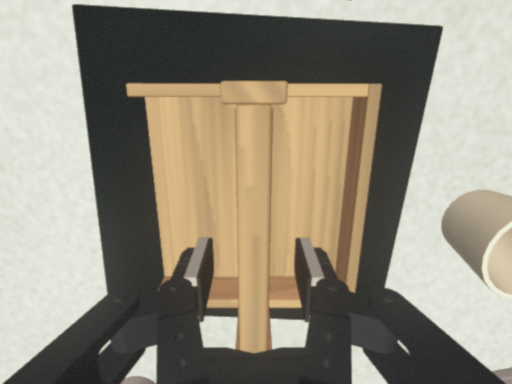

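View pics/side12.png

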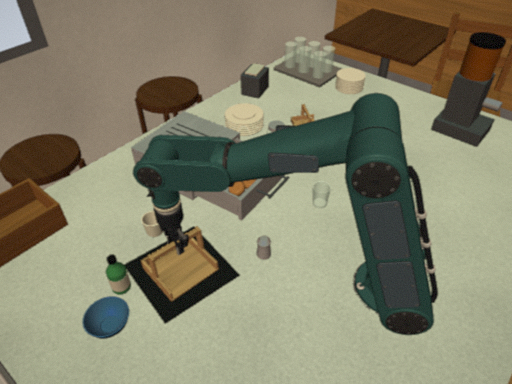

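```bash
python3 - <<'E'
from plan import *
c=cap('wrist')
for n,u,v,z in[('tFL',128,85,44),('tFR',381,86,44),('tNR',355,306,44),('tNL',165,280,12),('mFL',74,5,6),('mFR',441,26,6),('mNL',107,296,6),('mNR',385,298,6),('bottomedge',330,318,6)]: print(n,np.round(onz(c,u,v,z),1))
R=Rt(82.2)
p,Rc=cur();rows(p+[0,0,150],Rc,np.array([420,-62,425.]),Rt(96.5),12)
E
```

```text
tFL [457.3 454.7  44. ]
tFR [612.5 432.7  44. ]
tNR [591.5 268.4  44. ]
tNL [433.5 292.   12. ]
mFL [420.1 512.1   6. ]
mFR [669.  464.8   6. ]
mNL [373.3 278.3   6. ]
mNR [630.6 240.3   6. ]
bottomedge [578.2 224.2   6. ]
[-0.0361 -0.0036  0.    ] [ 0.    0.   -1.19]
[-0.036  -0.0043  0.    ] [ 0.    0.   -1.19]
[-0.0359 -0.0051  0.    ] [ 0.    0.   -1.19]
[-0.0358 -0.0058  0.    ] [ 0.    0.   -1.19]
[-0.0356 -0.0065  0.    ] [ 0.    0.   -1.19]
[-0.0355 -0.0073  0.    ] [ 0.    0.   -1.19]
[-0.0353 -0.008   0.    ] [ 0.    0.   -1.19]
[-0.0352 -0.0088  0.    ] [ 0.    0.   -1.19]
[-0.035  -0.0095  0.    ] [ 0.    0.   -1.19]
[-0.0348 -0.0102  0.    ] [ 0.    0.   -1.19]
[-0.0345 -0.0109  0.    ] [ 0.    0.   -1.19]
[-0.0343 -0.0117  0.    ] [ 0.    0.   -1.19]
```

Request:
move_arm([
  {"x":0,"y":0,"z":-0.02,"wx":0,"wy":0,"wz":0,"grip":0},
  {"x":0,"y":0,"z":-0.03,"wx":0,"wy":0,"wz":0,"grip":0},
  {"x":0,"y":0,"z":-0.05,"wx":0,"wy":0,"wz":0,"grip":0},
  {"x":0,"y":0,"z":-0.05,"wx":0,"wy":0,"wz":0,"grip":0},
])

```text
clock: 22.68
position: [520.8, 360.7, 428.1]
eef_rot: [179.9, -0.1, 82.2]
force: [0.3, -0.3, -0.3]
gripper_width: 42.7
```

Request:
move_arm([
  {"x":-0.036,"y":-0.0036,"z":0,"wx":0,"wy":0,"wz":-1.2,"grip":1},
  {"x":-0.036,"y":-0.0043,"z":0,"wx":0,"wy":0,"wz":-1.2,"grip":1},
  {"x":-0.036,"y":-0.005,"z":0,"wx":0,"wy":0,"wz":-1.2,"grip":1},
  {"x":-0.036,"y":-0.006,"z":0,"wx":0,"wy":0,"wz":-1.2,"grip":1},
  {"x":-0.0355,"y":-0.0065,"z":0,"wx":0,"wy":0,"wz":-1.2,"grip":1},
  {"x":-0.0355,"y":-0.0073,"z":0,"wx":0,"wy":0,"wz":-1.2,"grip":1},
  {"x":-0.0355,"y":-0.008,"z":0,"wx":0,"wy":0,"wz":-1.2,"grip":1},
  {"x":-0.035,"y":-0.009,"z":0,"wx":0,"wy":0,"wz":-1.2,"grip":1},
  {"x":-0.035,"y":-0.0095,"z":0,"wx":0,"wy":0,"wz":-1.2,"grip":1},
  {"x":-0.035,"y":-0.01,"z":0,"wx":0,"wy":0,"wz":-1.2,"grip":1},
])

```text
clock: 23.92
position: [436.0, 6.9, 427.1]
eef_rot: [179.8, 0.0, 94.2]
force: [0.6, -0.1, 0.1]
gripper_width: -0.3
```

Request:
move_arm([
  {"x":-0.0345,"y":-0.011,"z":0,"wx":0,"wy":0,"wz":-1.2,"grip":1},
  {"x":-0.0345,"y":-0.0117,"z":0,"wx":0,"wy":0,"wz":-1.2,"grip":1},
  {"x":0,"y":0,"z":0,"wx":0,"wy":0,"wz":0,"grip":1},
  {"x":0,"y":0,"z":0,"wx":0,"wy":0,"wz":0,"grip":1},
])

```text
clock: 24.42
position: [419.8, -62.5, 426.3]
eef_rot: [179.9, 0.0, 96.5]
force: [0.3, -0.1, 0.4]
gripper_width: 0.3
```

```bash
python3 - <<'E'
from plan import *
c=cap('wrist','wrist13.png');t=cap('top','top13.png');cap('side','side13.png'); s=telemetry.read_state(); print(s['clock'],s['position'],s['eef_rot'],s['force'],s['gripper_width'])
print(proj(c,H),proj(c,H+60*np.array([-X[1],X[0],0])))
E
```

```text
24.575 [420.00805688 -61.89504665 425.5017083 ] [1.79961244e+02 1.76652714e-03 9.66560897e+01] [ 0.02945609 -0.01256282  0.47861059] 0.15857921076174925
(np.float64(297.4108120521171), np.float64(168.70993789236022)) (np.float64(300.277435681872), np.float64(109.4046198849793))
```

View pics/wrist13.png

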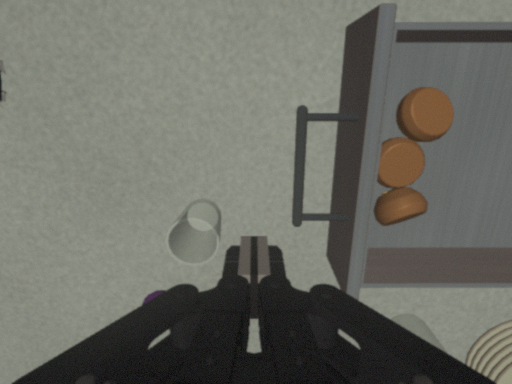

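View pics/side13.png

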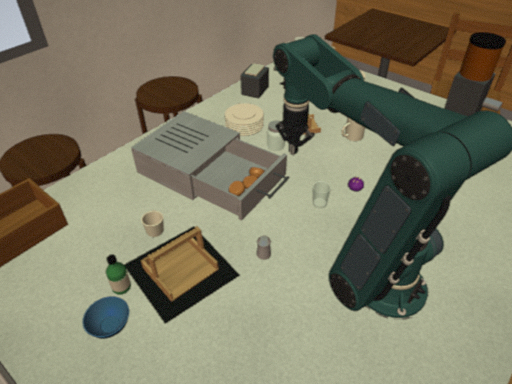

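Request:
move_arm([
  {"x":0,"y":0,"z":0.03,"wx":0,"wy":0,"wz":0,"grip":1},
  {"x":0,"y":0,"z":0.045,"wx":0,"wy":0,"wz":0,"grip":1},
  {"x":0,"y":0,"z":0.045,"wx":0,"wy":0,"wz":0,"grip":1},
  {"x":0,"y":0,"z":0.04,"wx":0,"wy":0,"wz":0,"grip":1},
  {"x":0,"y":0,"z":0.03,"wx":0,"wy":0,"wz":0,"grip":1},
  {"x":0,"y":0.01,"z":0,"wx":0,"wy":0,"wz":0,"grip":1},
  {"x":0,"y":0.01,"z":0,"wx":0,"wy":0,"wz":0,"grip":1},
  {"x":0,"y":0.01,"z":0,"wx":0,"wy":0,"wz":0,"grip":1},
  {"x":0,"y":0.01,"z":0,"wx":0,"wy":0,"wz":0,"grip":1},
])

```text
clock: 25.7
position: [460.9, -58.1, 236.4]
eef_rot: [179.9, 0.1, 96.6]
force: [-1.7, -0.3, 2.3]
gripper_width: -0.2
```

Request:
move_arm([
  {"x":0,"y":0.01,"z":0,"wx":0,"wy":0,"wz":0,"grip":1},
  {"x":0,"y":0.015,"z":0,"wx":0,"wy":0,"wz":0,"grip":1},
  {"x":0,"y":0.015,"z":0,"wx":0,"wy":0,"wz":0,"grip":1},
  {"x":0,"y":0.015,"z":0,"wx":0,"wy":0,"wz":0,"grip":1},
  {"x":0,"y":0.015,"z":0,"wx":0,"wy":0,"wz":0,"grip":1},
  {"x":0,"y":0.015,"z":0,"wx":0,"wy":0,"wz":0,"grip":1},
  {"x":0,"y":0.015,"z":0,"wx":0,"wy":0,"wz":0,"grip":1},
  {"x":0,"y":0.015,"z":0,"wx":0,"wy":0,"wz":0,"grip":1},
])

```text
clock: 26.7
position: [574.8, -44.9, 234.9]
eef_rot: [-180.0, 0.0, 96.6]
force: [-1.4, -0.7, 1.2]
gripper_width: -0.6
```

```bash
python3 - <<'E'
from plan import *
c=cap('side','side14.png');s=telemetry.read_state(); print(s['clock'],s['position'],s['eef_rot'],s['force'],s['gripper_width'])
cv2.imwrite('pics/crop14.png',cv2.resize(c['frame'][90:230,120:310],None,fx=4,fy=4,interpolation=cv2.INTER_CUBIC))
E
```

```text
26.75 [576.28707982 -44.74294469 235.15864144] [1.79837053e+02 1.15491848e-02 9.65804842e+01] [ 1.31849147 -0.68375228  0.44345679] -0.013513342685413085
```

View pics/crop14.png

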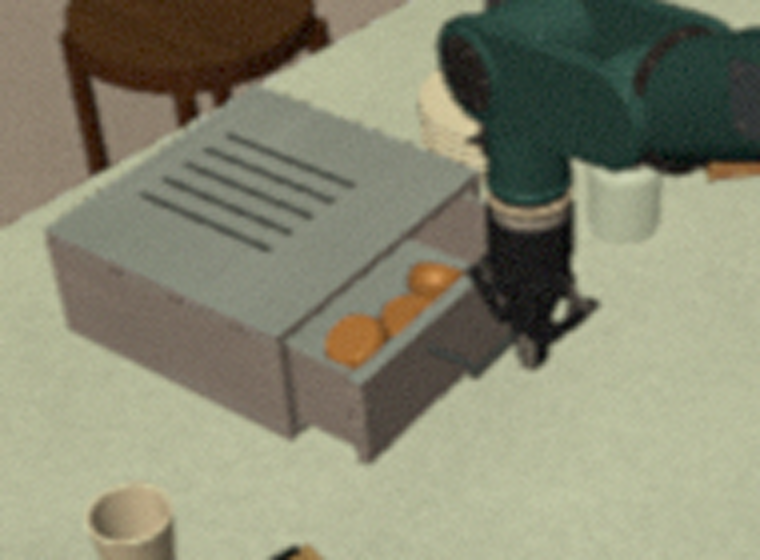

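Request:
move_arm([
  {"x":0,"y":0.01,"z":0,"wx":0,"wy":0,"wz":0,"grip":1},
  {"x":0,"y":0.01,"z":0,"wx":0,"wy":0,"wz":0,"grip":1},
  {"x":0,"y":0.01,"z":0,"wx":0,"wy":0,"wz":0,"grip":1},
  {"x":0,"y":0.01,"z":0,"wx":0,"wy":0,"wz":0,"grip":1},
  {"x":0,"y":0.01,"z":0,"wx":0,"wy":0,"wz":0,"grip":1},
  {"x":0,"y":0.005,"z":0,"wx":0,"wy":0,"wz":0,"grip":1},
  {"x":0,"y":0.005,"z":0,"wx":0,"wy":0,"wz":0,"grip":1},
  {"x":0,"y":0,"z":0,"wx":0,"wy":0,"wz":0,"grip":1},
])

```text
clock: 27.75
position: [633.9, -38.2, 235.3]
eef_rot: [179.9, 0.0, 96.6]
force: [-0.2, 0.0, -0.2]
gripper_width: -0.3
```

Request:
move_arm([
  {"x":0,"y":0.004,"z":0,"wx":0,"wy":0,"wz":0,"grip":1},
  {"x":0,"y":0.004,"z":0,"wx":0,"wy":0,"wz":0,"grip":1},
  {"x":0,"y":0,"z":0,"wx":0,"wy":0,"wz":0,"grip":1},
])

```text
clock: 28.12
position: [641.8, -37.2, 235.2]
eef_rot: [179.9, 0.0, 96.6]
force: [-0.9, 1.0, 0.1]
gripper_width: -0.2
```

```bash
python3 - <<'E'
from plan import *
c=cap('side','side15.png');s=telemetry.read_state(); print(s['clock'],s['position'],s['eef_rot'],s['force'],s['gripper_width'])
cv2.imwrite('pics/crop15.png',cv2.resize(c['frame'][90:230,120:310],None,fx=4,fy=4,interpolation=cv2.INTER_CUBIC))
E
```

```text
28.175 [641.68468791 -37.18279906 235.19090482] [1.79955866e+02 8.33702212e-03 9.65724078e+01] [ 0.02976589  0.24499494 -0.6994499 ] 0.28995775436006765
```

View pics/crop15.png

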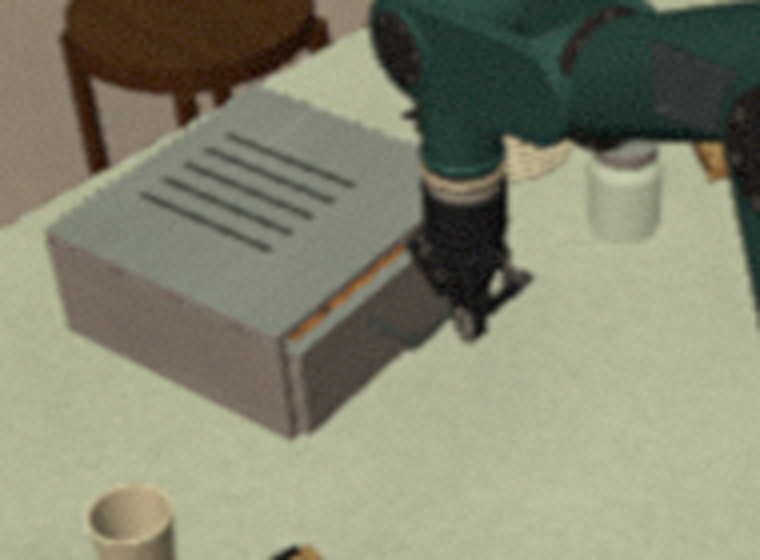

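Request:
move_arm([
  {"x":0,"y":0.003,"z":0,"wx":0,"wy":0,"wz":0,"grip":1},
  {"x":0,"y":0.003,"z":0,"wx":0,"wy":0,"wz":0,"grip":1},
  {"x":0,"y":0.003,"z":0,"wx":0,"wy":0,"wz":0,"grip":1},
  {"x":0,"y":0,"z":0,"wx":0,"wy":0,"wz":0,"grip":1},
])

```text
clock: 28.68
position: [648.8, -36.4, 235.1]
eef_rot: [-179.6, -0.0, 96.6]
force: [-9.7, -0.9, 5.2]
gripper_width: 0.3
```

Request:
move_arm([
  {"x":0,"y":0.002,"z":0,"wx":0,"wy":0,"wz":0,"grip":1},
  {"x":0,"y":0.002,"z":0,"wx":0,"wy":0,"wz":0,"grip":1},
  {"x":0,"y":0,"z":0,"wx":0,"wy":0,"wz":0,"grip":1},
])

```text
clock: 29.05
position: [650.5, -36.3, 235.1]
eef_rot: [-179.0, -0.0, 96.6]
force: [-21.5, -2.6, 11.4]
gripper_width: -0.2
```

```bash
python3 - <<'E'
from plan import *
c=cap('side','side16.png');s=telemetry.read_state(); print(s['clock'],s['position'],s['eef_rot'],s['force'],s['gripper_width'])
cv2.imwrite('pics/crop16.png',cv2.resize(c['frame'][90:230,120:310],None,fx=4,fy=4,interpolation=cv2.INTER_CUBIC))
E
```

```text
29.1 [650.46046612 -36.27162413 235.04464354] [-1.79025008e+02 -4.35405818e-02  9.65505243e+01] [-21.43140742  -2.11757067  11.17475483] -0.04100989527156636
```

View pics/crop16.png

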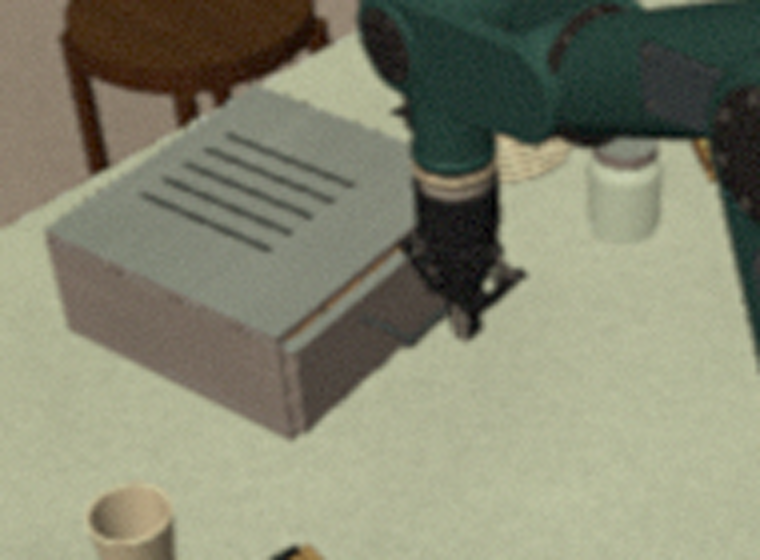

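Request:
move_arm([
  {"x":0,"y":-0.01,"z":0,"wx":0,"wy":0,"wz":0,"grip":1},
  {"x":0,"y":-0.02,"z":-0.01,"wx":0,"wy":0,"wz":0,"grip":1},
  {"x":0,"y":-0.02,"z":-0.03,"wx":0,"wy":0,"wz":0,"grip":1},
  {"x":0,"y":0,"z":-0.05,"wx":0,"wy":0,"wz":0,"grip":1},
  {"x":0,"y":0,"z":-0.05,"wx":0,"wy":0,"wz":0,"grip":1},
  {"x":0,"y":0,"z":-0.03,"wx":0,"wy":0,"wz":0,"grip":1},
  {"x":0,"y":0,"z":0,"wx":0,"wy":0,"wz":0,"grip":1},
])

```text
clock: 29.98
position: [605.1, -41.4, 409.2]
eef_rot: [179.5, 0.1, 96.6]
force: [0.2, 0.2, -0.4]
gripper_width: 0.1
```

```bash
python3 - <<'E'
from plan import *
c=cap('wrist','wrist17.png');t=cap('top','top17.png');s=telemetry.read_state(); print(s['clock'],s['position'],s['eef_rot'],s['force'],s['gripper_width'])
cv2.imwrite('pics/crop17.png',cv2.resize(t['frame'][60:175,210:320],None,fx=5,fy=5,interpolation=cv2.INTER_CUBIC))
E
```

```text
30.075 [604.72111476 -41.37626632 404.18266888] [-1.79985755e+02 -9.86650593e-03  9.65748163e+01] [-0.52161038  0.1976672   0.78181016] -0.03001473767927422
```

View pics/wrist17.png

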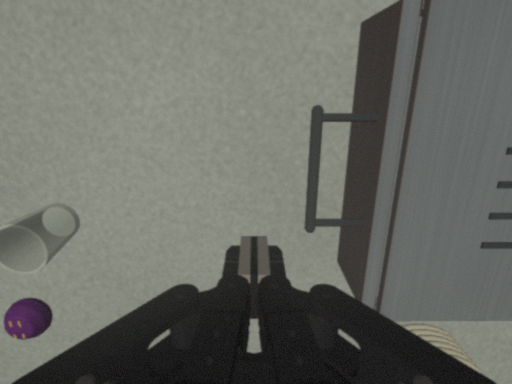

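View pics/crop17.png

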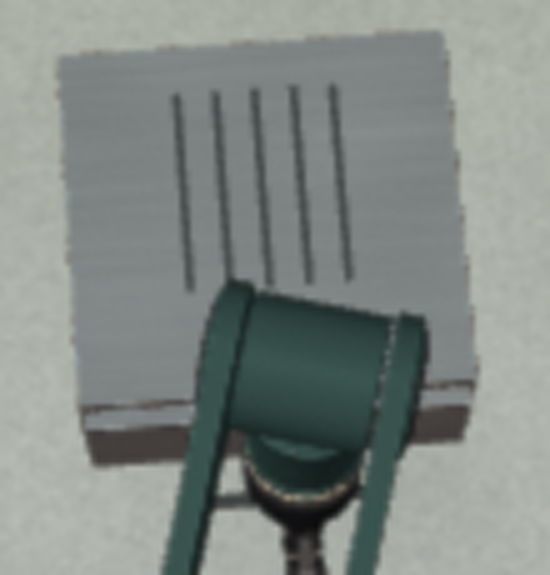

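```bash
python3 - <<'E'
from plan import *
c=cap('wrist')
f=c['frame'];cv2.imwrite('pics/crop18.png',cv2.resize(f[0:250,290:450],None,fx=2.4*2,fy=2.4,interpolation=cv2.INTER_CUBIC))
a=onz(c,318.5,109,87);b=onz(c,310.5,229,87);m=(a+b)/2;print(m,np.linalg.norm(a-b))
for u,v,z in [(404.5,115,125),(388,230,125),(399,115,113),(383,230,113),(386,115,113),(369,230,113)]:
    q=onz(c,u,v,z);print(np.round(q,1),np.round((q-m)@X,1))
# shade profile across row 160
print(f[150,300:430].mean(1).astype(int).tolist())
E
```

```text
[664.65067714 -31.1925331   87.        ] 120.53865401487035
[718.3  33.6 125. ] 60.6
[731.  -66.5 125. ] 62.0
[719.6  32.7 113. ] 61.8
[732.9 -72.2 113. ] 63.1
[708.9  31.5 113. ] 51.0
[719.7 -73.7 113. ] 49.9
[133, 132, 132, 135, 135, 136, 135, 135, 136, 135, 136, 137, 126, 102, 70, 56, 60, 61, 63, 61, 63, 62, 63, 62, 70, 96, 126, 133, 134, 134, 134, 133, 130, 129, 131, 129, 133, 134, 134, 140, 137, 138, 137, 139, 136, 135, 136, 131, 132, 130, 131, 132, 115, 84, 65, 57, 55, 56, 56, 57, 54, 55, 59, 57, 56, 53, 55, 54, 57, 56, 61, 59, 53, 54, 56, 56, 60, 55, 57, 54, 55, 53, 54, 54, 50, 54, 51, 55, 66, 90, 100, 99, 103, 101, 101, 101, 104, 105, 106, 106, 103, 102, 102, 102, 96, 95, 95, 86, 68, 58, 55, 54, 62, 76, 92, 103, 102, 101, 102, 104, 102, 107, 100, 104, 105, 105, 106, 104, 105, 105]
```

View pics/crop18.png

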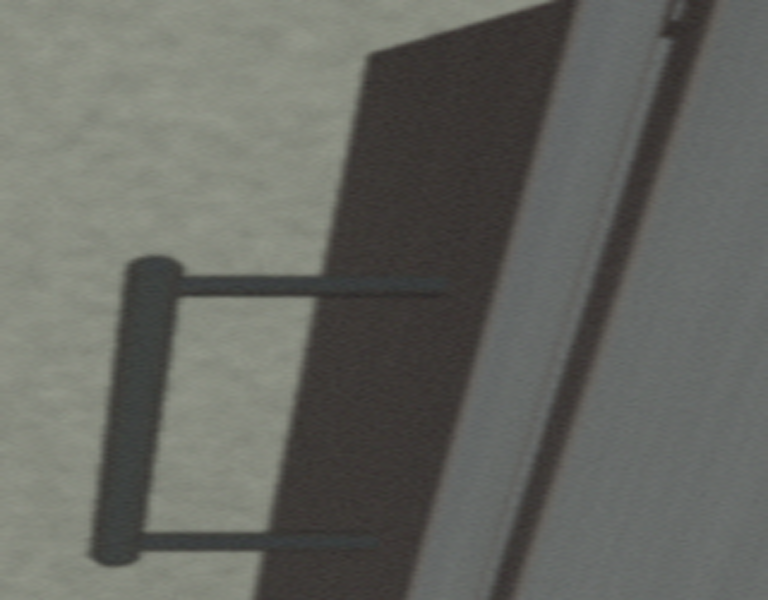

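```bash
python3 - <<'E'
from plan import *
c=cap('wrist');f=c['frame'].mean(2)
a=onz(c,318.5,109,87);b=onz(c,310.5,229,87);m=(a+b)/2
print(m)
for r in (60,150,200):
    L=f[r-1:r+2].mean(0)
    print(r,L[350:440].astype(int).tolist())
for u,v,z in [(388.5,150,113),(407.5,150,113),(413.5,150,125),(407.5,150,125)]:
    q=onz(c,u,v,z);print(u,np.round((q-m)@X,1))
# same with initial wrist2 image
E
```

```text
[663.47182009 -30.73656108  87.        ]
60 [130, 127, 129, 129, 131, 131, 130, 132, 134, 136, 138, 137, 134, 112, 79, 60, 56, 55, 54, 54, 55, 56, 54, 53, 53, 56, 56, 53, 54, 56, 53, 55, 55, 54, 55, 54, 51, 53, 53, 53, 54, 51, 52, 54, 52, 52, 53, 55, 54, 53, 54, 51, 57, 72, 90, 98, 99, 100, 99, 100, 99, 102, 105, 103, 105, 104, 103, 101, 100, 100, 98, 94, 98, 98, 81, 62, 56, 53, 55, 56, 67, 84, 96, 99, 100, 99, 100, 100, 102, 101]
150 [131, 131, 132, 126, 95, 68, 59, 57, 58, 58, 56, 56, 57, 54, 57, 55, 57, 56, 56, 57, 55, 54, 55, 55, 54, 55, 55, 54, 56, 56, 55, 54, 52, 56, 56, 55, 54, 57, 56, 59, 76, 94, 101, 101, 101, 101, 103, 102, 103, 104, 102, 102, 102, 103, 103, 99, 97, 97, 98, 83, 65, 56, 56, 57, 64, 78, 94, 99, 102, 102, 102, 103, 103, 104, 103, 103, 105, 106, 104, 104, 102, 104, 105, 104, 104, 101, 103, 103, 104, 104]
200 [60, 57, 54, 55, 60, 58, 54, 57, 56, 56, 57, 56, 57, 56, 58, 57, 57, 56, 55, 57, 54, 56, 56, 55, 54, 56, 56, 56, 54, 55, 54, 55, 62, 81, 95, 99, 100, 99, 101, 101, 102, 104, 104, 102, 101, 102, 101, 99, 95, 98, 97, 79, 60, 57, 56, 61, 72, 88, 97, 101, 102, 105, 103, 104, 102, 102, 103, 103, 104, 104, 103, 104, 103, 105, 103, 104, 104, 104, 105, 103, 105, 103, 104, 105, 106, 105, 104, 104, 102, 104]
388.5 57.0
407.5 73.3
413.5 72.1
407.5 67.2
```

```bash
python3 - <<'E'
from plan import *
c=cap('side','side19.png');t=cap('top','top19.png');s=telemetry.read_state(); print(s['clock'],s['force'])
f=t['frame'];o=cv2.imread('pics/top0.png');d=cv2.absdiff(f,o).max(2)
print([(n,int(d[v-8:v+9,u-8:u+9].max())) for n,u,v in[('shaker',215,238),('tumbler',296,242),('jar',345,155),('mug',417,215),('cup',180,147),('oil',119,168),('bowl',96,190)]])
E
```

```text
30.275 [-0.69706249 -0.08679053  0.18141135]
[('shaker', 6), ('tumbler', 6), ('jar', 5), ('mug', 6), ('cup', 6), ('oil', 6), ('bowl', 4)]
```

View pics/side19.png

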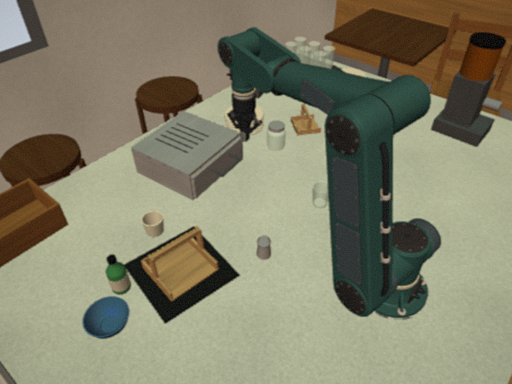

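View pics/top19.png

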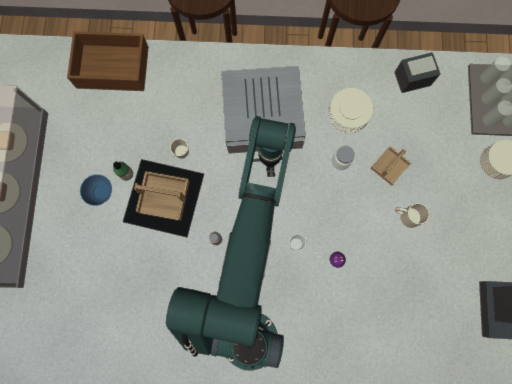

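The tray stands upright and centred on the mat at (164,197), the drawer is shut, and the crockery pixels haven't changed. I'll hand in.

```bash
python3 -c "
from plant import finish_job
print(finish_job())"
```

```text
the job is handed in; nothing more can be done
None
```

The job is done and handed in at about 30 s of robot time. The system gave no verdict, so the results below are my own checks.

**What I did**
- **Drawer opened:** I gripped the handle and pulled the drawer out to about 0.20 m.
- **Rolls tipped in:** I lifted the larger tray by its handle and lowered it over the drawer. All three rolls slid out as the tilt went from about 32° to 37°. The gripper stayed on the tray's handle, well above the bread.
- **Tray placed:** I stood the empty tray on the mat and released it.
- **Drawer closed:** I pushed the drawer shut with closed fingers, then moved the arm clear.

**Last checks**
- **Tray position:** it stands upright, about 4 mm from the mat's measured middle, where 50 mm is allowed.
- **Drawer:** the push force rose to about 21 N at the stop. The handle's position puts the remaining opening at roughly 0 to 3 mm, where 10 mm is allowed.
- **Rolls:** all three were seen in the drawer during the push. One stood on its edge against the front panel, still below the rim. They are out of sight now that the drawer is shut.
- **Other things on the bar:** all seven look unchanged from the first overhead picture.
- **Contact at the end:** the wrist force was about 0.7 N or less on every axis, so the robot was touching nothing.

**One disagreement:** positions from the overhead camera differed by 4 to 7 mm from the wrist camera's on the tray and the drawer handle. I used the wrist camera's values, and they held up when I gripped both.

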